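# Slide a marking mask off its pile onto locating pins under a laser shield

## Robot

A 6-joint arm with a two-finger parallel gripper is mounted at the origin on a cart in front of the work surface, level with it; the furniture and walls round the work are solid. World frame = base frame: x ahead of the robot, y to its left, z up, the work surface at z = 0. Lengths are in mm, angles in rad, forces in N, time in s.
With the tool pointing down it reaches from about 275 to 850 mm from the base axis. Payload 5.2 kg.
Tool frame: the origin (TCP) lies at the very end of the fingers, on their centre line; the grasp point (between the pads) lies 19 mm behind it (arm.pinch_z is the distance from the TCP to the grasp point, in mm); z points along the fingers, y is the direction in which the jaws open and shut (so a half turn about z gives the same grasp; the last joint's range is limited). The gripper opens to 85 mm and grips with 20 to 120 N. Pads are 22 mm wide; open, the fingers measure 114 mm over their backs; the gripper's body (76 mm by 85 mm) begins 54 mm behind the grasp point. The pads swing forward as they close: fully open they stand 13 mm farther back than shut.
Start: joints at [0.92, 0.259, 1.535, -0, 1.348, -0.203], TCP at [238.121, 495.786, 231.31] pointing down, gripper open.
Joint ranges: [-3.14, 3.14], [-0.91, 2.08], [0.19, 2.58], [-1.22, 4.36], [0.22, 2.71], [-3.12, 3.12]. Speed limits (rad/s): [2.57, 2.57, 3.14, 3.14, 3.14, 3.14].

## Interface

Orientations are given as a rotation vector (axis times angle).
In Python, from plant import arm gives the robot as it stands.
- The arm moves only by the tool arm_command, never from a script. Its argument "plan" is a list of rows, each a list of 7 numbers: the turn, a rotation vector about the tool's x, y, z in rad, then the shift along the tool's x, y, z in cm, then the finger opening in cm, from 0 to 8.54. A call has 1 to 8 rows; each row shifts and turns the commanded pose from where the row before left it, along the tool's axes as they then stand; what a row does not reach is not made up. A row lasts 1/12 s, in which the tool goes at most 41.7 mm and 7.16 degrees, less where a joint would pass 70% of its speed; a pose out of reach is approached as far as the arm can. A call is refused whole if a number of a shift passes 4.17 or a number of a turn 0.125, either way. A call with a gripper value outside its range is refused whole. The fingers move at their own pace and stop on an object; the grip force is fixed at half the most. Time passes only in rows, so rows that do not move let the fingers close. It gives the time, the measured TCP pose, the force and the opening at its end, in the units of the state.
- arm.get_obs(): the state, without advancing time (a new reading comes with each control period).
- arm.camera(name): name is "side" or "top"; returns the picture (384x512x3 uint8, red, green, blue); there is no depth.
- arm.camera_info(name): a dict with "intrinsics" (3x3 intrinsics, pixels), "world_from_camera" (4x4, takes a point from camera to world coordinates). Camera axes: x right, y up, looking along -z (the intrinsics and any distortion apply to the point x, -y, -z); pixel columns grow to the right and rows downward; lengths in mm; the calibration is good to about 2 mm. A picture is of the moment at which its call begins. camera_info takes no time and is no camera call.
- arm.close_job(): hands the job in, once; it reports no verdict.
The state is a dict: "clock": time; "q": joint angles; "qvel": joint speeds; "joint_efforts": joint torques, N m; "position": TCP position; "eef_rot": TCP orientation; "wrist_force": force on the tool from outside, world axes, zero at the start; "moment": the same for the moment, N m; "width": finger opening in mm.
Only numpy, scipy, OpenCV 4.12 (cv2) and the standard library are available. Lean on these libraries where they do the work, as an engineer would, in place of code of your own. Each camera call takes 0.05 s, during which the arm holds its last target.

## Task

Slide the aluminium marking mask with the red grip sideways off the top of its pile, into the guide rails and along the bed under the amber shield, until its two holes drop over the bed's locating pins and it lies flat on the bed. Where the pins have been set must be felt for: push gently and stop as soon as they catch. Keep the mask lying on the pile and bed all the way instead of lifting it over, and leave the two dark blanks of the pile, the cup and the glue bottle where they are; let go of the mask at the end.

Things in the scene. Friction and masses are not known exactly. Their poses are not given: they have to be found in the camera images.
- fixture: Fixed marking fixture. Origin on the bench top, on its centre line, below the step between loading shelf and bed; x = sliding direction, away from the robot, y left, z up. Shelf: x -135 to -3 mm, y +-78, top at z 41.5 mm, carries the pile (two blanks, then the mask, 5 mm each). Bed: x 3 to 157 mm, top at z 45 mm; a driver is sunk in its middle (|y| < 35 mm), just below the top.
- rail_mouth (a point): Point on the fixture's centre line at bed-top height, x 7 mm, where the flared mouths of the two dark guide rails begin, about 160 mm apart. From x 37 to 155 mm the rails are parallel, 133 mm apart inside, 12 mm above the bed. Sliding the mask takes about 2 to 6 N; a steady resistance above that is a stop.
- pin_zone (a point): Point on the bed top at x 44 mm on the centre line: the middle of the pins' range, NOT the pins. Two clamped steel pins, 8 mm thick, round-topped, stand 5 mm above the bed at y +50 and -50 mm, both at one x, set afresh each time from 36 to 52 mm (fixture x) and not reported. The mask on its pile lies 1.5 mm above the pin tops: it rides over them, and drops when its holes meet them.
- shield_edge (a point): Middle of the lower front edge of the solid amber shield over the bed: fixture x 30 mm, z 200 mm. It runs to x 166 mm, y +-80 mm; its top is at z 227 mm, the duct stub at 281 mm, 14 mm posts at x 155, y +-70 mm. The seated mask's grip is near or below this edge, so the gripper must lean back towards the pile by about 35 degrees.
- template: The mask: loose aluminium plate 120 (x) x 130 (y) x 5 mm, 0.5 kg, top of the pile. Origin: centre of underside, x = sliding direction. Red upright fin 40 mm long (x), 12 mm thick (y), at x -35, y 0, 40 mm above the plate. Holes at x -30: round 12 mm at y +50, slot 12 (x) x 16 mm at y -50. Window 46 x 50 mm at x +22. Pushed from behind the fin it slides freely and drops onto the pins by itself.
- blank_1: Lower dark steel blank of the pile, plain plate 120 x 130 x 5 mm, loose on the shelf. Origin: centre of underside.
- blank_2: Upper dark steel blank, same size, between blank_1 and the mask; nothing but friction keeps it there.
- cup: White enamel cup with blue rim, 75 mm wide, 96 mm tall, upright on the bench beside the shelf. Origin: centre of underside. Bystander.
- glue_bottle: Small white glue bottle with a red cap, 35 mm wide, 95 mm tall, upright beside the fixture. Origin: centre of underside. Bystander.
Not all that is in view belongs to the job. Of the things shaped like the template, the aluminium one is meant.

How it is judged (in metres and radians):
On the way:
1. the mask has been slid off the pile far enough to ride over the bed (x of template in the frame of fixture above 0.02 m), for 0.1 s.
At the end, for the whole second after the job is handed in: Mask flat over both pins: underside within 1.5 mm of the bed top, level to 0.025 rad, centre 62-86 mm past the step, within 4 mm of the centre line, square to 0.06 rad, at rest; blanks within 12 mm, cup and bottle within 20 mm of their starts (z of template in the frame of fixture between 0.043 and 0.0465 m and angle between template's own z axis and vertical below 0.025 rad and x of template in the frame of fixture between 0.062 and 0.086 m and y of template in the frame of fixture between -0.004 and 0.004 m and angle between the x axis of template and the x axis of fixture, either way round below 0.06 rad and linear speed of template below 0.01 m/s and distance of each of blank_1, blank_2 from where it was at the start of the episode below 0.012 m and distance of each of cup, glue_bottle from where it was at the start of the episode below 0.02 m); the robot touches nothing.
It fails at once if the mask is lifted more than 15 mm off the pile's top level (z of template in the frame of fixture above 0.0665 m).
It fails at once if the mask is tipped by more than 0.3 rad (angle between template's own z axis and vertical above 0.3 rad).
It fails at once if a blank is dragged more than 15 mm from its place in the pile (distance of any of blank_1, blank_2 from where it was at the start of the episode above 0.015 m).
It fails at once if the cup or glue bottle is knocked over or shoved away (distance of any of cup, glue_bottle from where it was at the start of the episode above 0.03 m or angle between any of cup, glue_bottle's own z axis and vertical above 0.5 rad).
It fails at once if the mask is pressed or shoved against the fixture or its pins with more than 60 N (contact force between template and fixture above 60 N).
It also fails if it takes over 40 s, if anything falls off the work surface, if the arm or the gripper's body presses on something with over 40 N, if the wrist force passes 120 N, or if a joint passes its speed limit or range.

## Working session

There is one attempt and no reset: what is moved stays moved. The work goes in short steps, Python scripts to look and compute and a tool call to move; the robot and the scene stay as the last step left them, time stands still between calls to the robot, and variables do not carry over. Pictures are saved under pics/ and viewed, and the job is handed in when it is done.

Besides the shell and the picture viewer there is one more tool, called after "Call:" in YAML: its name, and indented under it one key for each argument. arm_command: Moves the arm, as the interface text tells. Its arguments: {"type":"object","properties":{"plan":{"type":"array"}},"required":["plan"]}

```bash
mkdir -p pics; ls
python3 - <<'E'
from plant import arm
import cv2
for n in("side","top"):
    im=arm.camera(n); cv2.imwrite(f"pics/{n}0.png",im[:,:,::-1])
    i=arm.camera_info(n); print(n,{k:(v.tolist() if hasattr(v,'tolist') else v) for k,v in i.items()})
print(arm.get_obs())
E
```

```text
pics
side {'intrinsics': [[425.32589758920034, 0.0, 253.11005661807215], [0.0, 425.32589758920034, 191.12976547210747], [0.0, 0.0, 1.0]], 'world_from_camera': [[0.994339992624012, 0.06338508890084747, -0.0852661103458564, 423.35423551002805], [-0.10623698077671027, 0.6029726364269101, -0.7906565016717627, -893.9262432199812], [0.001297298704611149, 0.795239794166145, 0.6062936473283042, 847.7802510799476], [0.0, 0.0, 0.0, 1.0]]}
top {'intrinsics': [[490.7282996720403, 0.0, 255.90652669879907], [0.0, 490.7282996720403, 193.81970367077767], [0.0, 0.0, 1.0]], 'world_from_camera': [[0.029127205493407495, 0.9853207105877816, -0.16821029453316438, 338.65054839760995], [-0.9992401245284959, 0.0330624279965508, 0.020640963815890374, 50.468249522044296], [0.025899409885571163, 0.16748126206164668, 0.9855350056826074, 1292.8935030482457], [0.0, 0.0, 0.0, 1.0]]}
{'clock': 0.1, 'q': array([ 9.20167178e-01,  2.59297117e-01,  1.53598279e+00, -3.01745268e-06,
        1.34800170e+00, -2.02810793e-01]), 'qvel': array([ 0.00138349, -0.00170795, -0.00336283,  0.00135824,  0.00091501,
       -0.00053781]), 'joint_efforts': array([ 4.57203219e-03, -4.46968174e+01, -2.91247630e+01, -1.48598442e-04,
        6.19631624e-03, -1.43956117e-05]), 'position': array([237.83940394, 495.38522147, 230.53962735]), 'eef_rot': array([-6.97412499e-01, -3.06248910e+00,  2.41647797e-03]), 'wrist_force': array([-0.13772192,  0.18962437,  0.41762739]), 'moment': array([0.01083615, 0.00622733, 0.03585597]), 'width': 85.34535307746876}
```

View pics/side0.png

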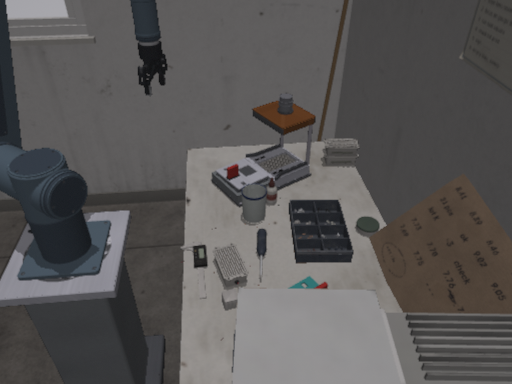

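View pics/top0.png

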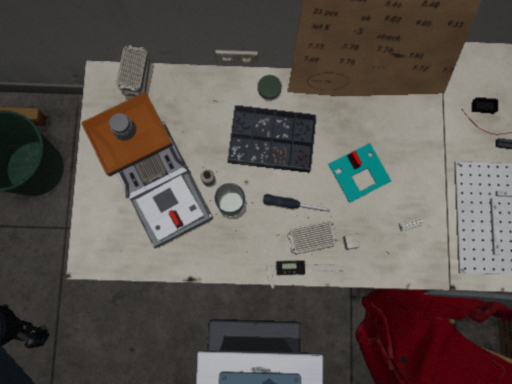

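Candidates for the mask are the aluminium plate with a red fin at top (172,207) / side (240,175), and a teal look-alike at top (360,172) / side (305,290). The aluminium one on the pile fits the description. I'll check it in a close crop.

Run:
```python
import cv2
a=cv2.imread("pics/top0.png")[85:255,70:260]; cv2.imwrite("pics/top0c.png",cv2.resize(a,None,fx=3.5,fy=3.5,interpolation=cv2.INTER_CUBIC)[:600])
a=cv2.imread("pics/side0.png")[80:230,195:370]; cv2.imwrite("pics/side0c.png",cv2.resize(a,None,fx=4,fy=4,interpolation=cv2.INTER_CUBIC))
```

```text
(no output)
```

View pics/top0c.png

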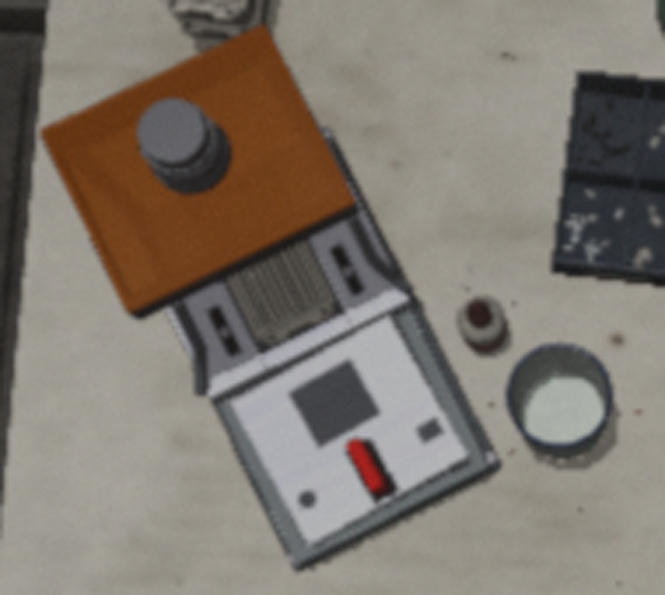

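View pics/side0c.png

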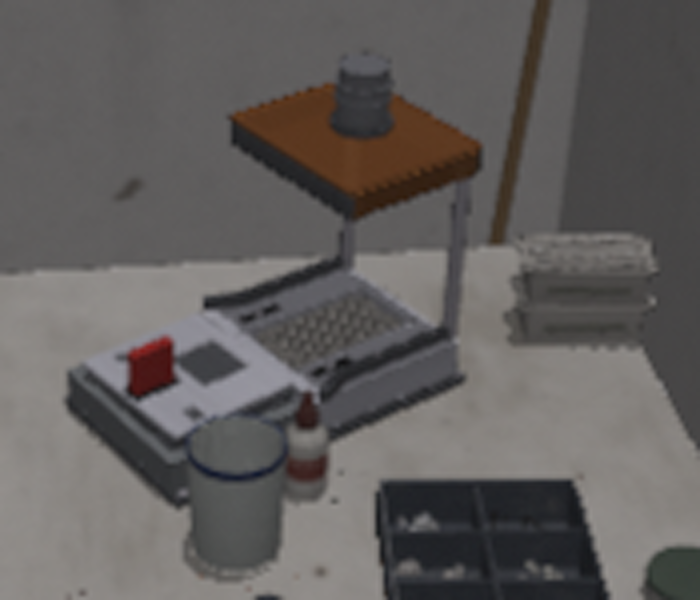

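The crop confirms it: aluminium plate, red fin at crop (370,467), round hole (307,499), slot (430,430) and window (335,403). Dark pin slots are visible in the bed at (225,330) and (347,268). Next I'll measure.

```bash
cat > h.py <<'E'
import numpy as np, cv2
from plant import arm
def ray(n,u,v):
    i=arm.camera_info(n);K=np.array(i["intrinsics"]);T=np.array(i["world_from_camera"])
    d=np.linalg.inv(K)@[u,v,1]; d=np.array([d[0],-d[1],-d[2]])
    return T[:3,3],T[:3,:3]@d
def pl(n,u,v,z):
    o,d=ray(n,u,v); return o+d*(z-o[2])/d[2]
def proj(n,p):
    i=arm.camera_info(n);K=np.array(i["intrinsics"]);T=np.array(i["world_from_camera"])
    c=T[:3,:3].T@(np.asarray(p)-T[:3,3]); c=K@[c[0],-c[1],-c[2]]; return c[:2]/c[2]
E
python3 - <<'E'
from h import *
a=cv2.imread("pics/top0.png"); g=cv2.cvtColor(a,cv2.COLOR_BGR2GRAY)
print(g[190:245:3,135:205:3])
hsv=cv2.cvtColor(a,cv2.COLOR_BGR2HSV)
for n in("top","side"):
    im=cv2.imread(f"pics/{n}0.png"); hs=cv2.cvtColor(im,cv2.COLOR_BGR2HSV)
    m=((hs[...,0]<8)|(hs[...,0]>172))&(hs[...,1]>150)&(hs[...,2]>60); 
    m=m.astype(np.uint8); k,l,s,c=cv2.connectedComponentsWithStats(m)
    for j in range(1,k):
        if s[j][4]>15: print(n,s[j],c[j])
# shelf front corners
f=lambda x,y:(70+x/3.5,85+y/3.5)
for nm,x,y,z in [("shelfL",298,565,41.5),("shelfR",497,462,41.5),("hole",307,499,56.5),("slot",430,430,56.5),("win",335,403,56.5),("m FL",238,400,56.5),("m BL",305,543,56.5),("m BR",468,455,56.5),("m FR",392,318,56.5),("slotL",225,330,45),("slotR",346,269,45),("stepL",210,390,45),("stepR",408,295,45),("cup rim",560,398,96),("bottlecap",480,312,95),("shL",135,312,200),("shR",355,208,200)]:
    print(nm,pl("top",*f(x-1.25+.0,y-1.25),z).round(1))
E
```

```text
[[118 167 174 166  94  66 140 176 176 170 101  68 118 178 179 179 177 180
  143 103  82  77 154 155]
 [174 171  95  62 130 174 177 170 110  67  65  68  67 170 177 179 178 177
  178  98 106  68 132 152]
 [100  61 111 172 176 174 138  74  69  68  66  68  67 105 177 178 179 177
  179 164 104  87  78 155]
 [110 168 178 174 174 174 130  67  66  67  66  66  68  68 159 179 180 178
  178 176 105 105  70 135]
 [108 172 174 173 174 176 174  80  68  68  69  69  68  69  86 177 177 176
  175 179 166 106  88  80]
 [100 134 173 177 175 176 175 149  68  69  67  68  71 127 178 176 176 178
  178 119 148 133 107  67]
 [ 88 108 166 174 176 178 177 176  86  70  68 102 167 175 176 177 178 180
  125  70  93 172 108  87]
 [130 100 120 175 174 174 174 174 161  89 161 160  78  56 156 178 178 178
  174 151 176 177 144 107]
 [150  87 107 164 173 174 174 174 175 174 176 141  71  59  65 177 180 178
  179 177 180 179 179 109]
 [150 113 100 120 174 174 175 175 176 173 176 177  77  69  37 154 179 178
  178 180 179 154  76  92]
 [147 145  82 108 159 177 173 174 177 179 179 176 159  69  61  62 174 177
  179 171  98  9
[... 1158 characters left out ...]
347   5  10  21] [383.80952381 351.95238095]
top [386 360   7   9  27] [389.66666667 364.03703704]
top [399 362   7   6  23] [401.91304348 364.60869565]
side [227 165  11  14 107] [232.39252336 171.19626168]
side [317 283  10   5  33] [322.51515152 285.60606061]
shelfL [409.7 275.9  41.5]
shelfR [489.2 135.9  41.5]
hole [456.2 269.8  56.5]
slot [509.1 184.3  56.5]
win [526.6 254.   56.5]
m FL [526.5 324.   56.5]
m BL [424.7 269.3  56.5]
m BR [491.8 156.   56.5]
m FR [590.9 216.2  56.5]
slotL [580.  339.7  45. ]
slotR [629.1 253.8  45. ]
stepL [534.9 347.4  45. ]
stepR [611.  206.9  45. ]
cup rim [529.4  89.9  96. ]
bottlecap [589.5 149.   95. ]
shL [559.9 362.3 200. ]
shR [634.1 225.1 200. ]
```

```bash
cat > edges.py <<'E'
from h import *
from scipy.ndimage import map_coordinates
a=cv2.imread("pics/top0.png"); g=cv2.cvtColor(a,cv2.COLOR_BGR2GRAY).astype(float)
def edge(p,q,h=4,n=25):
    p,q=np.array(p,float),np.array(q,float); d=(q-p)/np.linalg.norm(q-p); nn=np.array([-d[1],d[0]])
    t=np.arange(-h,h+.01,.25); pts=[]
    for s in np.linspace(.1,.9,n):
        c=p+s*(q-p); xy=c+t[:,None]*nn
        v=map_coordinates(g,[xy[:,1],xy[:,0]],order=1); dv=np.abs(np.gradient(v)); k=dv.argmax()
        w=slice(max(0,k-5),k+6); pts.append(c+nn*(t[w]*dv[w]).sum()/dv[w].sum())
    vx,vy,x,y=cv2.fitLine(np.array(pts,np.float32),cv2.DIST_HUBER,0,.01,.01).ravel()
    return np.array([x,y]),np.array([vx,vy])
def inter(A,B):
    s=np.linalg.solve(np.c_[A[1],-B[1]],B[0]-A[0]); return A[0]+s[0]*A[1]
f=lambda x,y:(70+(x-1.25)/3.5,85+(y-1.25)/3.5)
FL,BL,BR,FR=f(238,400),f(305,543),f(468,455),f(392,318)
E={'L':edge(BL,FL),'B':edge(BL,BR),'R':edge(BR,FR)}
def wl(l,z):
    P=pl("top",*l[0],z);Q=pl("top",*(l[0]+20*l[1]),z);d=(Q-P)[:2];return P,np.degrees(np.arctan2(d[1],d[0]))%180
for k in E: print("mask",k,wl(E[k],56.5)[1])
bl,br=[pl("top",*inter(E['B'],E[k]),56.5) for k in 'LR']; print(bl,br,np.linalg.norm(bl-br))
# shelf
SL,SR,=f(298,565),f(497,462)
S={'B':edge(SL,SR),'L':edge(f(292,560),f(222,418),3),'R':edge(SR,f(420,315))}
for k in S: print("shelf",k,wl(S[k],41.5)[1])
print([pl("top",*inter(S['B'],S[k]),41.5).round(1) for k in 'LR'])
E
python3 edges.py
python3 - <<'E'
import cv2
a=cv2.imread("pics/top0.png")[150:200,115:195]; cv2.imwrite("pics/top0d.png",cv2.resize(a,None,fx=9,fy=9,interpolation=cv2.INTER_CUBIC))
E
```

```text
mask L 31.99785845212611
mask B 121.80625067671926
mask R 31.750259284239092
[423.10488884 266.78499883  56.5       ] [491.36799634 156.7147867   56.5       ] 129.51950989662183
shelf B 110.08966821599434
shelf L 29.38195565639745
shelf R 29.37489181853735
[array([419.7, 287.5,  41.5]), array([478.2, 127.5,  41.5])]
```

View pics/top0d.png

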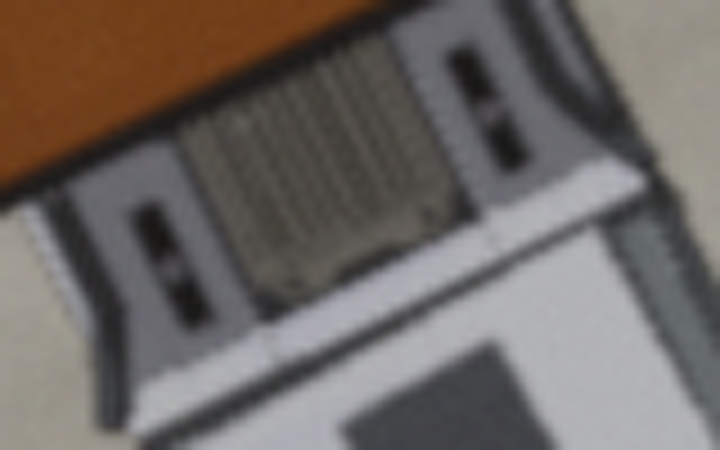

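```bash
cat >> edges.py <<'E'
print('----')
th=np.radians(29.4); ex=np.array([np.cos(th),np.sin(th)]); ey=np.array([-ex[1],ex[0]])
F=lambda u,v:(115+u/9-.44,150+v/9-.44)
w=lambda u,v,z:pl("top",*F(u,v),z)[:2]
pts={'pinL':w(168,272,49),'pinR':w(490,110,49),'slL0':w(148,207,45),'slL1':w(200,322,45),'slR0':w(463,48,45),'slR1':w(517,164,45)}
B0=np.array([567.2,272.])
for k,p in pts.items(): print(k,p.round(1),(ex@(p-B0)).round(1),(ey@(p-B0)).round(1))
mid=(bl+br)[:2]/2; t2=np.radians(31.8); m=mid+60*np.array([np.cos(t2),np.sin(t2)])
print("mask centre",m, ex@(m-B0),ey@(m-B0))
# side pins check: fixture fin triangulation
fin=m-35*np.array([np.cos(t2),np.sin(t2)])
print("fin",fin, proj("top",[*fin,96.5]),proj("side",[*fin,76.5]))
for n,z in (("top",96.5),("side",76.5)):
  for s in(-20,20):
    q=fin+s*np.array([np.cos(t2),np.sin(t2)]); print(n,proj(n,[*q,z]), proj(n,[*q,56.5]))
E
python3 edges.py | sed -n '/----/,$p'
python3 - <<'E'
import cv2
a=cv2.imread("pics/side0.png")[135:205,205:315]; cv2.imwrite("pics/side0d.png",cv2.resize(a,None,fx=7,fy=7,interpolation=cv2.INTER_CUBIC))
E
```

```text
----
pinL [576.9 340.4] 42.1 54.8
pinR [627.5 251.8] 42.6 -47.2
slL0 [596.5 348.4] 63.0 52.2
slL1 [563.5 331.2] 25.8 53.4
slR0 [646.5 261.3] 63.8 -48.3
slR1 [612.8 243.8] 25.8 -47.0
mask centre [508.23000417 243.36724049] -65.43140392421115 4.003336768978386
fin [478.48375992 224.92378765] [173.54498754 217.0769612 ] [232.72175048 170.8256954 ]
top [177.47971869 224.1411136 ] [179.57013545 225.83412211]
top [169.62755642 210.04386811] [171.95849027 212.1774544 ]
side [227.59103063 173.0247498 ] [227.81056022 178.1629076 ]
side [237.7790257  168.65811977] [237.90584569 173.76177409]
```

View pics/side0d.png

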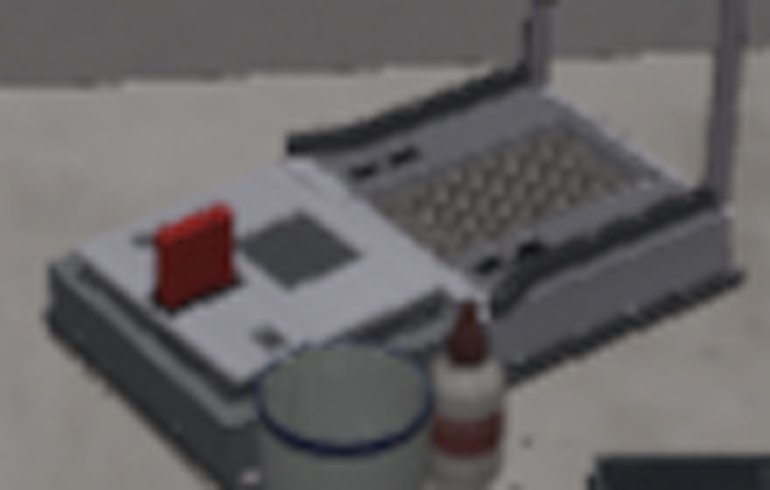

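Fixture origin is about (566, 275) with yaw 29.4°. The mask is at fixture x -66, y +1, with yaw +2.4°. The pins look to be near x 42, to be confirmed by feel. Planning the reach.

```bash
cat >> h.py <<'E'
from scipy.spatial.transform import Rotation as R
TH=29.4
O=np.array([566.3,274.7,0.])
def fx(p): # world->fixture
    return R.from_euler('z',-TH,degrees=True).apply(np.asarray(p)-O)
def wx(p): return R.from_euler('z',TH,degrees=True).apply(p)+O
def tool(yaw,lean,sgn=1):
    a=np.radians(lean);d=R.from_euler('z',yaw,degrees=True)
    z=d.apply([np.sin(a),0,-np.cos(a)]); y=d.apply([0,sgn,0]); x=np.cross(y,z)
    return R.from_matrix(np.c_[x,y,z])
def move(Rt,Pt):
    o=arm.get_obs(); Rc=R.from_rotvec(o["eef_rot"])
    r=(Rc.inv()*Rt).as_rotvec(); s=Rc.inv().apply(np.asarray(Pt)-o["position"])/10
    s2=Rt.inv().apply(np.asarray(Pt)-o["position"])/10
    print("turn",r.round(3),"shift cm in current tool",s.round(2)," in target tool",s2.round(2))
def st():
    o=arm.get_obs(); Rc=R.from_rotvec(o["eef_rot"]).as_matrix()
    print("t",round(o["clock"],2),"tcp fx",fx(o["position"]).round(1),"w",o["position"].round(1),"F fx",R.from_euler('z',-TH,degrees=True).apply(o["wrist_force"]).round(1),"width",round(o["width"],1)); 
    print(" tool x,z in fixture", R.from_euler('z',-TH,degrees=True).apply(Rc.T).round(3)[[0,1,2]].tolist())
E
python3 - <<'E'
from h import *
st()
fin=np.array([478.5,224.9,82.])
for s in(1,-1):
    Rt=tool(31.8,35,s); zt=Rt.as_matrix()[:,2]; tcp=fin+19*zt
    print(s,tcp); move(Rt,tcp-80*zt)
print(arm.get_obs()['q'])
E
```

```text
t 0.1 tcp fx [-177.8  353.5  230.5] w [237.8 495.4 230.5] F fx [-0.   0.2  0.4] width 85.3
 tool x,z in fixture [[-0.573, 0.82, 0.0], [0.82, 0.573, -0.002], [-0.002, -0.001, -1.0]]
1 [487.76209002 230.64273912  66.43611116]
turn [-0.307 -0.559 -0.97 ] shift cm in current tool [-31.53 -16.89   9.87]  in target tool [  3.44 -35.67   9.62]
-1 [487.76209002 230.64273912  66.43611116]
turn [-0.651  0.358  2.06 ] shift cm in current tool [-31.53 -16.89   9.87]  in target tool [-3.44 35.67  9.62]
[ 9.20167178e-01  2.59297117e-01  1.53598279e+00 -3.01745268e-06
  1.34800170e+00 -2.02810793e-01]
```

Call:
arm_command:
  plan:
    - [-0.031,-0.056,-0.097,0,0,0,8.5]
    - [-0.031,-0.056,-0.097,0,0,0,8.5]
    - [-0.031,-0.056,-0.097,0,0,0,8.5]
    - [-0.031,-0.056,-0.097,0,0,0,8.5]
    - [-0.031,-0.056,-0.097,0,0,0,6]
    - [-0.031,-0.056,-0.097,0,0,0,5]
    - [-0.031,-0.056,-0.097,0,0,0,4.5]
    - [-0.031,-0.056,-0.097,0,0,0,4]

```text
clock: 0.77
position: [237.5, 495.9, 231.1]
eef_rot: [-0.463, 2.613, 0.189]
wrist_force: [1.4, 0.1, -0.2]
width: 40.4
```

Call:
arm_command:
  plan:
    - [-0.031,-0.056,-0.097,0,0,0,4]
    - [-0.031,-0.056,-0.097,0,0,0,4]
    - [0,0,0,0,0,0,4]

```text
clock: 1.02
position: [236.2, 493.1, 228.9]
eef_rot: [-0.703, 2.445, 0.22]
wrist_force: [-1.1, -1.0, -0.2]
width: 40.0
```

```bash
cat > pg.py <<'E'
from h import *
st()
fin=np.array([478.5,224.9,82.])
Rt=tool(31.8,35,1); zt=Rt.as_matrix()[:,2]; tcp=fin+19*zt
move(Rt,tcp-80*zt); move(Rt,tcp)
E
python3 pg.py
```

```text
t 1.02 tcp fx [-180.4  352.3  228.9] w [236.2 493.1 228.9] F fx [-1.5 -0.4 -0.2] width 40.0
 tool x,z in fixture [[-0.818, -0.039, -0.574], [-0.047, 0.999, -0.001], [0.574, 0.026, -0.819]]
turn [0.002 0.001 0.005] shift cm in current tool [  3.31 -35.56   9.57]  in target tool [  3.13 -35.56   9.63]
turn [0.002 0.001 0.005] shift cm in current tool [  3.32 -35.57  17.57]  in target tool [  3.13 -35.56  17.63]
```

Call:
arm_command:
  plan:
    - [0,0,0,0.35,-3.9,0.9,4]
    - [0,0,0,0.35,-3.9,0.9,4]
    - [0,0,0,0.35,-3.9,0.9,4]
    - [0,0,0,0.35,-3.9,0.9,4]
    - [0,0,0,0.35,-3.9,0.9,4]
    - [0,0,0,0.35,-3.9,0.9,4]
    - [0,0,0,0.35,-3.9,0.9,4]
    - [0,0,0,0.35,-3.9,0.9,4]

```text
clock: 1.68
position: [374.9, 302.4, 171.2]
eef_rot: [-0.702, 2.459, 0.228]
wrist_force: [-0.0, 0.6, 0.2]
width: 40.0
```

Call:
arm_command:
  plan:
    - [0,0,0.005,0.35,-3.9,0.9,4]
    - [0,0,0,0,0,0,4]
    - [0,0,0,0,0,0,4]

```text
clock: 1.93
position: [388.7, 282.5, 164.3]
eef_rot: [-0.694, 2.466, 0.227]
wrist_force: [-0.8, -0.3, 0.3]
width: 40.1
```

```bash
python3 pg.py;python3 - <<'E'
from h import *
for n,sl in(("top",np.s_[85:255,70:260]),("side",np.s_[60:230,165:355])):
    im=arm.camera(n)[:,:,::-1]; cv2.imwrite(f"pics/{n}1.png",im); cv2.imwrite(f"pics/{n}1c.png",cv2.resize(im[sl],None,fx=3.5,fy=3.5,interpolation=cv2.INTER_CUBIC))
E
```

```text
t 1.93 tcp fx [-150.9   93.9  164.3] w [388.7 282.5 164.3] F fx [-0.8  0.1  0.3] width 40.1
 tool x,z in fixture [[-0.827, -0.026, -0.561], [-0.039, 0.999, 0.011], [0.56, 0.031, -0.828]]
turn [ 0.007 -0.015 -0.008] shift cm in current tool [ 0.83 -9.65  3.22]  in target tool [ 0.96 -9.62  3.28]
turn [ 0.007 -0.015 -0.008] shift cm in current tool [ 0.71 -9.71 11.22]  in target tool [ 0.96 -9.62 11.28]
```

View pics/top1c.png

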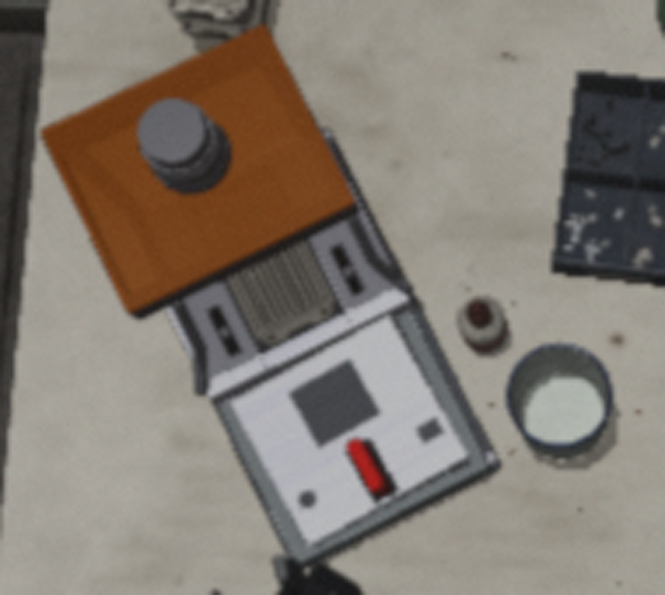

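View pics/side1c.png

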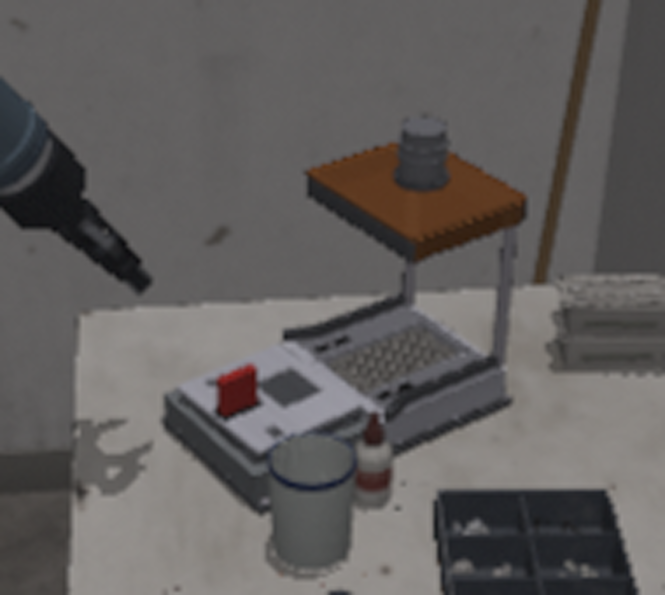

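The scene is unchanged, and the gripper is behind and left of the pile with a correct lean. Joint-speed limits ate part of the move, so I'm continuing with smaller steps.

Call:
arm_command:
  plan:
    - [0.007,-0.015,-0.008,0.2,-1.6,0.4,4]
    - [0,0,0,0.2,-1.6,0.5,4]
    - [0,0,0,0.2,-1.6,0.5,4]
    - [0,0,0,0.2,-1.6,0.6,4]
    - [0,0,0,0.16,-1.6,0.6,4]
    - [0,0,0,0,-1.6,0.6,4]
    - [0,0,0,0,0,0,4]
    - [0,0,0,0,0,0,4]

```text
clock: 2.7
position: [447.0, 208.6, 132.6]
eef_rot: [-0.706, 2.445, 0.221]
wrist_force: [-1.0, 0.3, -0.1]
width: 39.8
```

```bash
python3 pg.py;python3 - <<'E'
from h import *
for n,sl in(("top",np.s_[85:255,70:260]),("side",np.s_[60:230,165:355])):
    im=arm.camera(n)[:,:,::-1]; cv2.imwrite(f"pics/{n}2.png",im); cv2.imwrite(f"pics/{n}2c.png",cv2.resize(im[sl],None,fx=3.5,fy=3.5,interpolation=cv2.INTER_CUBIC))
E
```

```text
t 2.7 tcp fx [-136.4    1.   132.6] w [447.  208.6 132.6] F fx [-0.7  0.8 -0.1] width 39.8
 tool x,z in fixture [[-0.818, -0.04, -0.574], [-0.048, 0.999, -0.001], [0.573, 0.027, -0.819]]
turn [0.003 0.    0.006] shift cm in current tool [ 0.01 -0.27  0.07]  in target tool [ 0.   -0.27  0.07]
turn [0.003 0.    0.006] shift cm in current tool [ 0.01 -0.29  8.07]  in target tool [ 0.   -0.27  8.07]
```

View pics/top2c.png

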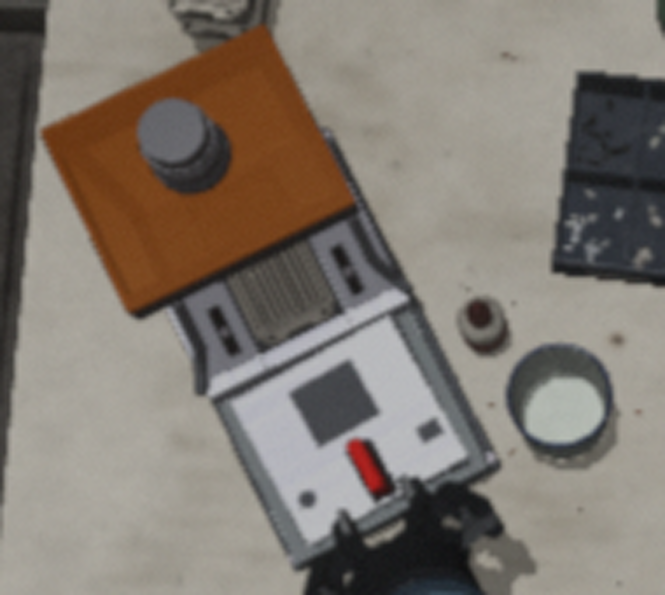

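Tips at crop (343,520) and (405,485) straddle the fin line. Advancing.

Call:
arm_command:
  plan:
    - [0,0,0.006,0,-0.25,1.5,4]
    - [0,0,0,0,0,1.5,4]
    - [0,0,0,0,0,1.5,4]
    - [0,0,0,0,0,1.5,4]
    - [0,0,0,0,0,1.0,4]
    - [0,0,0,0,0,0.8,4]
    - [0,0,0,0,0,0,4]
    - [0,0,0,0,0,0,4]

```text
clock: 3.47
position: [487.7, 233.2, 79.1]
eef_rot: [-0.701, 2.463, 0.215]
wrist_force: [0.5, 0.2, -0.3]
width: 40.0
```

```bash
python3 pg.py;python3 - <<'E'
from h import *
for n,sl in(("top",np.s_[85:255,70:260]),("side",np.s_[80:230,165:355])):
    im=arm.camera(n)[:,:,::-1]; cv2.imwrite(f"pics/{n}3.png",im); cv2.imwrite(f"pics/{n}3c.png",cv2.resize(im[sl],None,fx=3.5,fy=3.5,interpolation=cv2.INTER_CUBIC))
E
```

```text
t 3.47 tcp fx [-88.8   2.5  79.1] w [487.7 233.2  79.1] F fx [ 0.5 -0.1 -0.3] width 40.0
 tool x,z in fixture [[-0.827, -0.034, -0.561], [-0.041, 0.999, 0.0], [0.56, 0.023, -0.828]]
turn [-0.    -0.016 -0.001] shift cm in current tool [ 0.94 -0.22 -7.03]  in target tool [ 0.83 -0.22 -7.04]
turn [-0.    -0.016 -0.001] shift cm in current tool [ 0.82 -0.22  0.97]  in target tool [ 0.83 -0.22  0.96]
```

View pics/side3c.png

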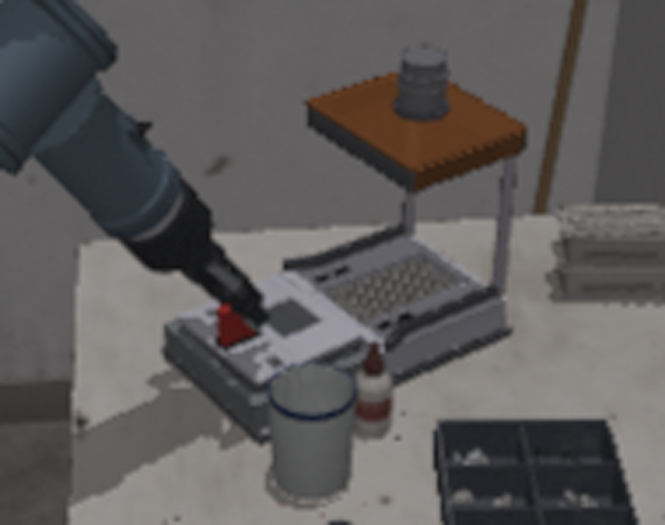

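View pics/top3c.png

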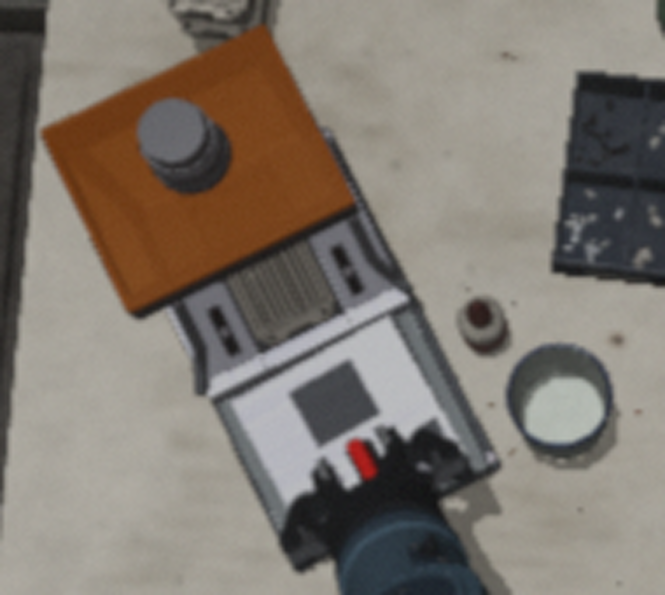

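Call:
arm_command:
  plan:
    - [0,-0.016,0,0.4,-0.2,0.4,4]
    - [0,0,0,0.4,0,0.4,4]
    - [0,0,0,0,0,0,4]
    - [0,0,0,0,0,0,4]

```text
clock: 3.9
position: [489.0, 232.7, 77.8]
eef_rot: [-0.694, 2.465, 0.213]
wrist_force: [-1.1, 1.0, -0.0]
width: 40.0
```

```bash
python3 pg.py; python3 -c "
from h import *
print(arm.get_obs()['q'])"
```

```text
t 3.9 tcp fx [-87.9   1.4  77.8] w [489.  232.7  77.8] F fx [-0.5  1.4 -0. ] width 40.0
 tool x,z in fixture [[-0.828, -0.029, -0.56], [-0.036, 0.999, 0.0], [0.56, 0.02, -0.828]]
turn [-0.003 -0.016 -0.005] shift cm in current tool [ 0.95 -0.14 -7.18]  in target tool [ 0.83 -0.11 -7.19]
turn [-0.003 -0.016 -0.005] shift cm in current tool [ 0.82 -0.11  0.82]  in target tool [ 0.83 -0.11  0.81]
[ 0.05696299  0.2117064   2.26771011  1.14461263  0.29486976 -3.11626667]
```

Joint 6 is at its limit (-3.116), so I'll back off and turn the tool half a turn about z. That gives the same grasp.

Call:
arm_command:
  plan:
    - [0,0,0,0,0,-1.5,4]
    - [0,0,0,0,0,-1.5,4]
    - [0,0,0,0,0,-1.5,4]
    - [0,0,0,0,0,-1.5,4]
    - [0,0,0,0,0,-1.5,4]
    - [0,0,0.12,0,0,0,4]
    - [0,0,0.12,0,0,0,4]
    - [0,0,0.12,0,0,0,4]

```text
clock: 4.57
position: [453.2, 210.8, 140.4]
eef_rot: [-0.236, 2.575, 0.35]
wrist_force: [-0.3, 0.2, -0.4]
width: 40.1
```

Call:
arm_command:
  plan:
    - [0,0,0.124,0,0,0,4]
    - [0,0,0.124,0,0,0,4]
    - [0,0,0.124,0,0,0,4]
    - [0,0,0.124,0,0,0,4]
    - [0,0,0.124,0,0,0,4]
    - [0,0,0.124,0,0,0,4]
    - [0,0,0.124,0,0,0,4]
    - [0,0,0.124,0,0,0,4]

```text
clock: 5.23
position: [453.0, 210.9, 139.8]
eef_rot: [1.07, 2.499, 0.679]
wrist_force: [0.3, 0.5, -0.5]
width: 39.6
```

Call:
arm_command:
  plan:
    - [0,0,0.124,0,0,0,4]
    - [0,0,0.124,0,0,0,4]
    - [0,0,0.124,0,0,0,4]
    - [0,0,0.124,0,0,0,4]
    - [0,0,0.124,0,0,0,4]
    - [0,0,0.124,0,0,0,4]
    - [0,0,0.124,0,0,0,4]
    - [0,0,0.124,0,0,0,4]

```text
clock: 5.9
position: [453.1, 210.9, 139.8]
eef_rot: [2.303, 1.825, 0.893]
wrist_force: [-0.6, 0.2, -0.8]
width: 40.3
```

Call:
arm_command:
  plan:
    - [0,0,0.124,0,0,0,4]
    - [0,0,0.124,0,0,0,4]
    - [0,0,0.124,0,0,0,4]
    - [0,0,0.124,0,0,0,4]
    - [0,0,0.124,0,0,0,4]
    - [0,0,0.124,0,0,0,4]
    - [0,0,0,0,0,0,4]

```text
clock: 6.48
position: [453.1, 210.9, 139.8]
eef_rot: [-2.745, -0.846, -0.852]
wrist_force: [-0.2, -0.3, 0.2]
width: 40.0
```

```bash
sed -i 's/31.8,35,1)/31.8,35,-1)/' pg.py; python3 pg.py; python3 -c "
from h import *
print(arm.get_obs()['q'])"
```

```text
t 6.48 tcp fx [-130.     0.   139.8] w [453.1 210.9 139.8] F fx [-0.3 -0.1  0.2] width 40.0
 tool x,z in fixture [[0.825, 0.079, 0.559], [0.077, -0.997, 0.027], [0.559, 0.02, -0.829]]
turn [0.003 0.017 0.044] shift cm in current tool [-0.94  0.11  0.31]  in target tool [-0.94  0.15  0.3 ]
turn [0.003 0.017 0.044] shift cm in current tool [-0.81  0.09  8.31]  in target tool [-0.94  0.15  8.3 ]
[-0.0122292  -0.00308257  2.28215534  0.7483546   0.45366216  0.34598613]
```

```bash
sed -i 's/31.8,35,-1)/31.8,25,-1)/' pg.py; python3 pg.py
```

```text
t 6.48 tcp fx [-130.     0.   139.8] w [453.1 210.9 139.8] F fx [-0.3 -0.1  0.2] width 40.0
 tool x,z in fixture [[0.825, 0.079, 0.559], [0.077, -0.997, 0.027], [0.559, 0.02, -0.829]]
turn [ 0.007 -0.158  0.044] shift cm in current tool [0.12 0.15 0.39]  in target tool [0.18 0.15 0.36]
turn [ 0.007 -0.158  0.044] shift cm in current tool [-1.14  0.08  8.29]  in target tool [0.18 0.15 8.36]
```

Call:
arm_command:
  plan:
    - [0.004,-0.08,0.022,0,0,0,4]
    - [0.004,-0.08,0.022,0,0,0,4]
    - [0,0,0,0.2,0.15,1.2,4]
    - [0,0,0,0,0,1.2,4]
    - [0,0,0,0,0,1.2,4]
    - [0,0,0,0,0,1.2,4]
    - [0,0,0,0,0,1.2,4]
    - [0,0,0,0,0,0,4]

```text
clock: 7.15
position: [477.7, 227.7, 85.5]
eef_rot: [-2.811, -0.835, -0.68]
wrist_force: [-0.4, 0.0, -0.1]
width: 40.2
```

```bash
python3 pg.py; python3 -c "
from h import *
print(arm.get_obs()['q'])"
```

```text
t 7.15 tcp fx [-100.3    2.5   85.5] w [477.7 227.7  85.5] F fx [-0.3  0.2 -0.1] width 40.2
 tool x,z in fixture [[0.888, 0.058, 0.456], [0.063, -0.998, 0.003], [0.455, 0.027, -0.89]]
turn [-0.007 -0.037  0.021] shift cm in current tool [-0.01  0.23 -5.83]  in target tool [-0.22  0.28 -5.82]
turn [-0.007 -0.037  0.021] shift cm in current tool [-0.31  0.29  2.17]  in target tool [-0.22  0.28  2.18]
[0.08489099 0.18356321 2.18329093 0.56802309 0.40776013 0.59512913]
```

Call:
arm_command:
  plan:
    - [-0.003,-0.018,0.01,-0.12,0.14,0.7,4]
    - [-0.004,-0.018,0.01,-0.12,0.14,0.7,4]
    - [0,0,0,0,0,0.7,4]
    - [0,0,0,0,0,0,4]
    - [0,0,0,0,0,0,4]

```text
clock: 7.57
position: [485.5, 229.1, 67.3]
eef_rot: [-2.842, -0.807, -0.636]
wrist_force: [-0.3, 0.0, -0.8]
width: 40.0
```

```bash
python3 pg.py; python3 -c "
from h import *
print(arm.get_obs()['q'])
for n,sl in(('top',np.s_[85:255,70:260]),('side',np.s_[80:230,165:355])):
    im=arm.camera(n)[:,:,::-1]; cv2.imwrite(f'pics/{n}4.png',im); cv2.imwrite(f'pics/{n}4c.png',cv2.resize(im[sl],None,fx=3.5,fy=3.5,interpolation=cv2.INTER_CUBIC))
"
```

```text
t 7.57 tcp fx [-92.8  -0.   67.3] w [485.5 229.1  67.3] F fx [-0.3  0.2 -0.8] width 40.0
 tool x,z in fixture [[0.904, 0.037, 0.426], [0.041, -0.999, -0.0], [0.426, 0.017, -0.905]]
turn [ 0.    -0.004 -0.001] shift cm in current tool [-0.08 -0.   -7.78]  in target tool [-0.11 -0.01 -7.78]
turn [ 0.    -0.004 -0.001] shift cm in current tool [-0.12 -0.01  0.22]  in target tool [-0.11 -0.01  0.22]
[0.10679838 0.23764832 2.15686407 0.50564677 0.39033307 0.68852448]
```

View pics/top4c.png

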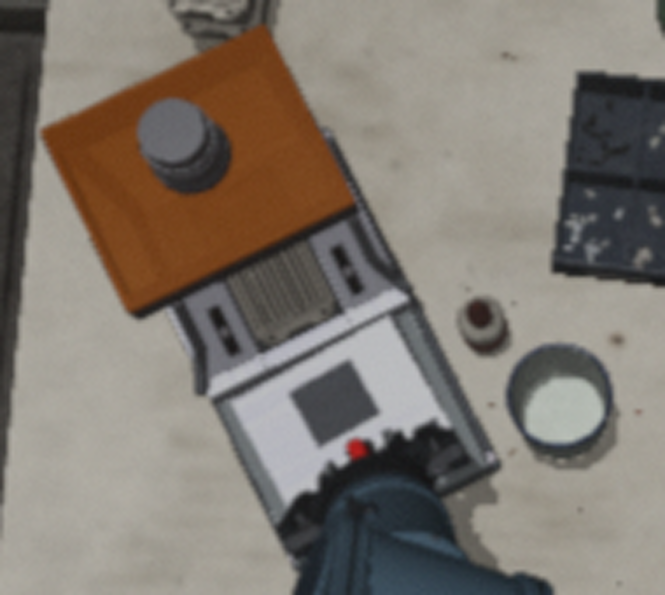

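View pics/side4c.png

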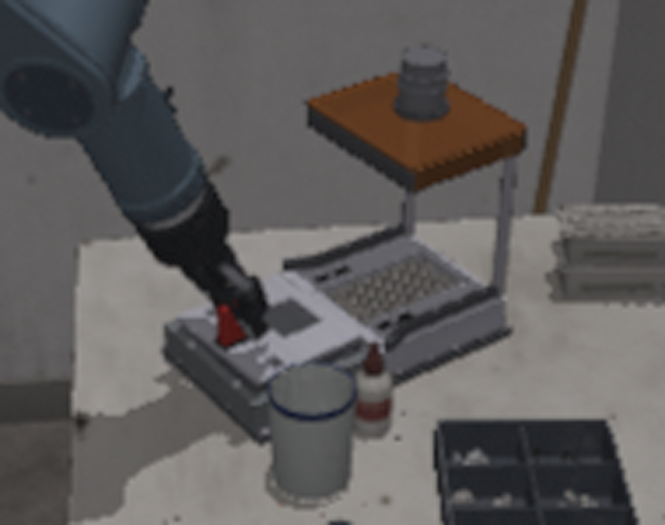

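The fingers straddle the fin (fin tip at crop (357,450)). Closing.

Call:
arm_command:
  plan:
    - [0,0,0,0,0,0,2.5]
    - [0,0,0,0,0,0,2.0]
    - [0,0,0,0,0,0,1.5]
    - [0,0,0,0,0,0,1.0]
    - [0,0,0,0,0,0,0.8]
    - [0,0,0,0,0,0,0.8]

```text
clock: 8.17
position: [485.8, 229.1, 67.8]
eef_rot: [-2.842, -0.806, -0.637]
wrist_force: [-3.2, -2.7, 6.4]
width: 11.6
```

```bash
python3 pg.py; python3 -c "
from h import *
for n,sl in(('top',np.s_[85:255,70:260]),):
    im=arm.camera(n)[:,:,::-1]; cv2.imwrite(f'pics/{n}5.png',im); cv2.imwrite(f'pics/{n}5c.png',cv2.resize(im[sl],None,fx=3.5,fy=3.5,interpolation=cv2.INTER_CUBIC))
"
```

```text
t 8.17 tcp fx [-92.5  -0.2  67.8] w [485.8 229.1  67.8] F fx [-4.1 -0.8  6.4] width 11.6
 tool x,z in fixture [[0.904, 0.036, 0.427], [0.04, -0.999, 0.0], [0.426, 0.017, -0.904]]
turn [ 0.001 -0.005 -0.002] shift cm in current tool [-0.13 -0.02 -7.75]  in target tool [-0.16 -0.03 -7.74]
turn [ 0.001 -0.005 -0.002] shift cm in current tool [-0.16 -0.03  0.25]  in target tool [-0.16 -0.03  0.26]
```

View pics/top5c.png

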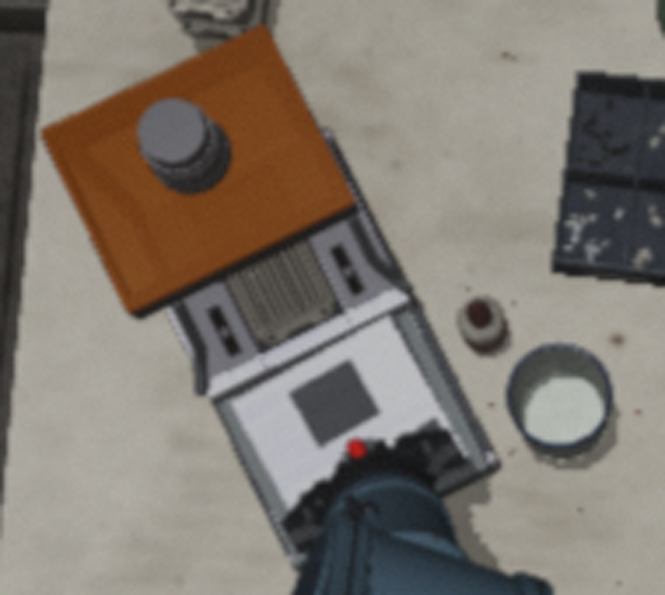

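Call:
arm_command:
  plan:
    - [0,0,0,0.02,0,-0.045,0.8]
    - [0,0,0,0,0,0,0.8]

```text
clock: 8.38
position: [485.6, 229.1, 67.8]
eef_rot: [-2.843, -0.806, -0.636]
wrist_force: [-1.6, -1.2, 2.3]
width: 10.9
```

```bash
python3 pg.py
```

```text
t 8.38 tcp fx [-92.8  -0.1  67.8] w [485.6 229.1  67.8] F fx [-2.  -0.3  2.3] width 10.9
 tool x,z in fixture [[0.904, 0.035, 0.426], [0.039, -0.999, -0.0], [0.426, 0.017, -0.905]]
turn [ 0.001 -0.004 -0.002] shift cm in current tool [-0.11 -0.01 -7.73]  in target tool [-0.14 -0.02 -7.73]
turn [ 0.001 -0.004 -0.002] shift cm in current tool [-0.14 -0.02  0.27]  in target tool [-0.14 -0.02  0.27]
```

Call:
arm_command:
  plan:
    - [-0.0045,0,0.0095,0.27,0.01,0.128,0.8]
    - [-0.0045,0,0.0095,0.36,0.01,0.17,0.8]
    - [-0.0045,0,0.0095,0.45,0.01,0.213,0.8]
    - [-0.0045,0,0.0095,0.45,0,0.213,0.8]
    - [0,0,0,0.45,0,0.213,0.8]

```text
clock: 8.8
position: [504.2, 240.0, 67.8]
eef_rot: [-2.867, -0.747, -0.64]
wrist_force: [-5.6, -3.5, 5.9]
width: 11.1
```

```bash
python3 pg.py;  python3 -c "
from h import *
for n,sl in(('top',np.s_[85:255,70:260]),('side',np.s_[80:230,165:355])):
    im=arm.camera(n)[:,:,::-1]; cv2.imwrite(f'pics/{n}6.png',im); cv2.imwrite(f'pics/{n}6c.png',cv2.resize(im[sl],None,fx=3.5,fy=3.5,interpolation=cv2.INTER_CUBIC))
"
```

```text
t 8.8 tcp fx [-71.2   0.3  67.8] w [504.2 240.   67.8] F fx [-6.6 -0.2  5.9] width 11.1
 tool x,z in fixture [[0.905, -0.003, 0.425], [-0.003, -1.0, -0.001], [0.425, -0.001, -0.905]]
turn [ 0.018 -0.003 -0.041] shift cm in current tool [-2.06  0.17 -8.65]  in target tool [-2.09 -0.07 -8.65]
turn [ 0.018 -0.003 -0.041] shift cm in current tool [-2.09  0.03 -0.66]  in target tool [-2.09 -0.07 -0.65]
```

View pics/top6c.png

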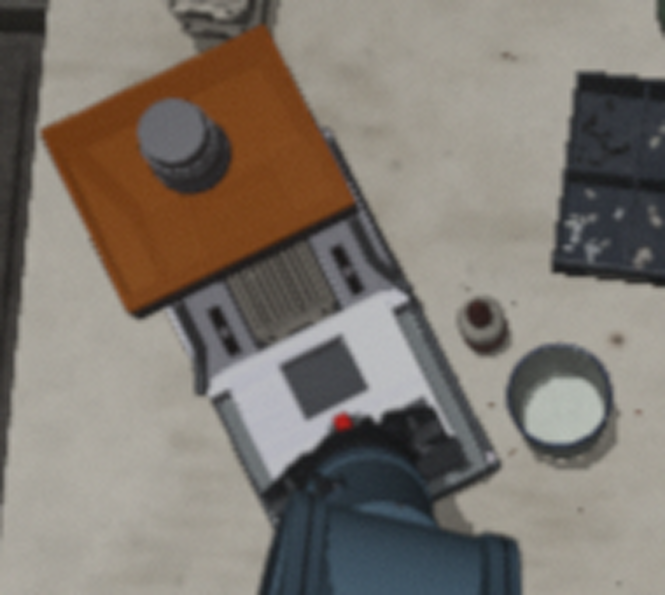

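View pics/side6c.png

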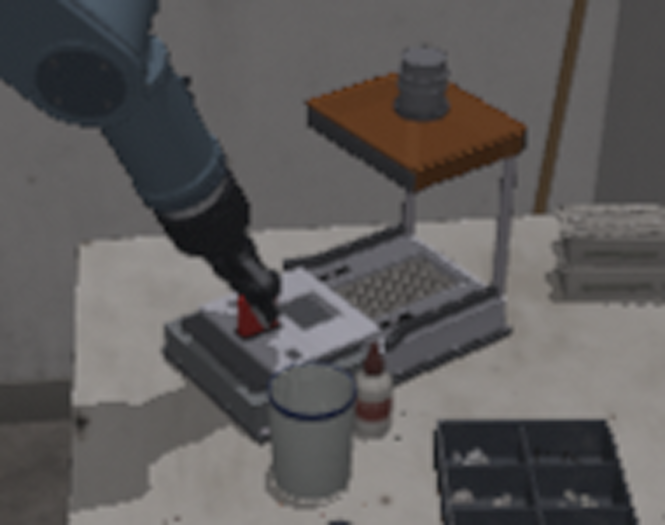

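The mask slides and the blank stays put (dark top exposed behind it). Drag is about 6 N with a slight down-press, so I'll relieve that a bit and continue.

Call:
arm_command:
  plan:
    - [0,0,0,0.47,0,0.17,0.8]
    - [0,0,0,0.54,0.01,0.255,0.8]
    - [0,0,0,0.54,0.01,0.255,0.8]
    - [0,0,0,0.54,0.01,0.255,0.8]
    - [0,0,0,0.54,0,0.255,0.8]
    - [0,0,0,0.54,0,0.255,0.8]

```text
clock: 9.4
position: [535.8, 256.9, 67.9]
eef_rot: [-2.867, -0.748, -0.64]
wrist_force: [-0.9, -0.7, -2.8]
width: 11.5
```

```bash
python3 pg.py;  python3 -c "
from h import *
print(arm.get_obs()['q'])
for n,sl in(('top',np.s_[85:255,70:260]),('side',np.s_[80:230,165:355])):
    im=arm.camera(n)[:,:,::-1]; cv2.imwrite(f'pics/{n}7.png',im); cv2.imwrite(f'pics/{n}7c.png',cv2.resize(im[sl],None,fx=3.5,fy=3.5,interpolation=cv2.INTER_CUBIC))
"
```

```text
t 9.4 tcp fx [-35.3  -0.5  67.9] w [535.8 256.9  67.9] F fx [-1.1 -0.2 -2.8] width 11.5
 tool x,z in fixture [[0.905, -0.003, 0.426], [-0.003, -1.0, -0.0], [0.426, -0.001, -0.905]]
turn [ 0.019 -0.003 -0.041] shift cm in current tool [ -5.31   0.11 -10.17]  in target tool [ -5.34  -0.3  -10.15]
turn [ 0.019 -0.003 -0.041] shift cm in current tool [-5.34 -0.04 -2.17]  in target tool [-5.34 -0.3  -2.15]
[0.17304621 0.31859809 2.02650337 0.36807896 0.40328409 0.92283372]
```

View pics/top7c.png

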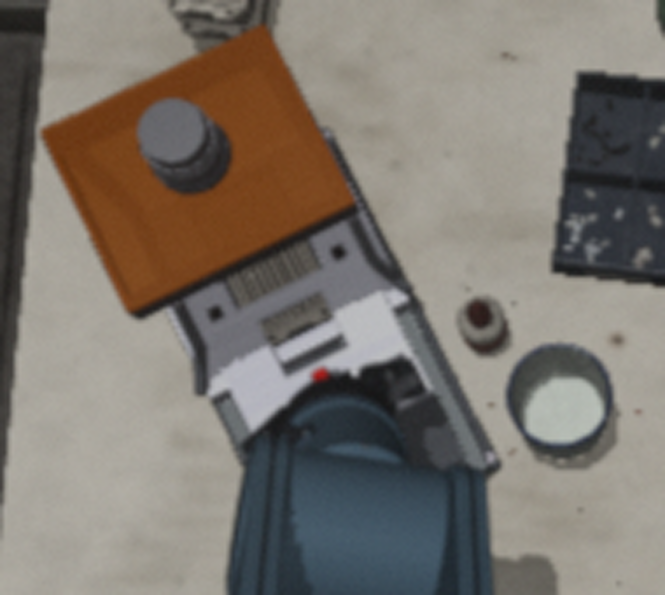

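View pics/side7c.png

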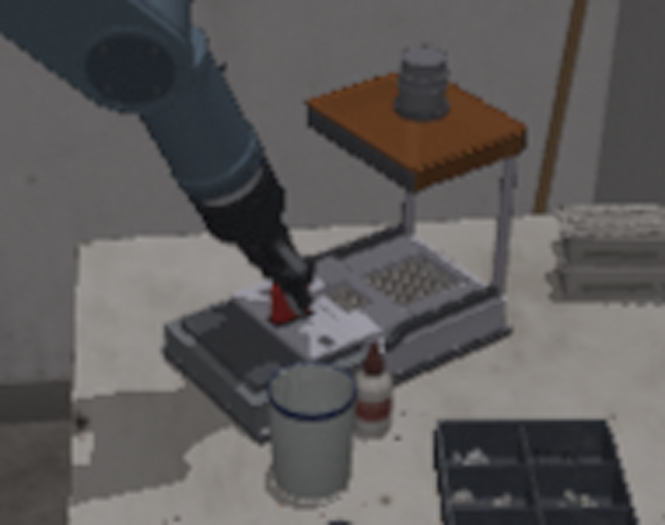

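Call:
arm_command:
  plan:
    - [0,0,0,0.45,-0.02,0.23,0.8]
    - [0,0,0,0.45,0,0.22,0.8]
    - [0,0,0,0.45,0,0.213,0.8]
    - [0,0,0,0.45,0,0.213,0.8]
    - [0,0,0,0.45,0,0.213,0.8]
    - [0,0,0,0.45,0,0.213,0.8]

```text
clock: 10.0
position: [561.8, 271.7, 67.8]
eef_rot: [-2.867, -0.748, -0.641]
wrist_force: [-1.1, 0.1, -4.4]
width: 11.2
```

```bash
python3 pg.py
```

```text
t 10.0 tcp fx [-5.4 -0.4 67.8] w [561.8 271.7  67.8] F fx [-1.   0.6 -4.4] width 11.2
 tool x,z in fixture [[0.905, -0.003, 0.426], [-0.003, -1.0, -0.0], [0.426, -0.001, -0.905]]
turn [ 0.019 -0.004 -0.041] shift cm in current tool [ -8.02   0.13 -11.45]  in target tool [ -8.05  -0.42 -11.42]
turn [ 0.019 -0.004 -0.041] shift cm in current tool [-8.05 -0.02 -3.45]  in target tool [-8.05 -0.42 -3.42]
```

Call:
arm_command:
  plan:
    - [0,0,0,0.45,0,0.213,0.8]
    - [0,0,0,0.45,0,0.213,0.8]
    - [0,0,0,0.45,0,0.213,0.8]
    - [0,0,0,0.45,0,0.213,0.8]
    - [0,0,0,0.45,0,0.213,0.8]
    - [0,0,0,0,0,0,0.8]

```text
clock: 10.5
position: [584.5, 284.0, 68.3]
eef_rot: [-2.866, -0.747, -0.644]
wrist_force: [0.4, -0.5, -3.7]
width: 11.2
```

```bash
python3 pg.py;  python3 -c "
from h import *
print(arm.get_obs()['q'])
for n,sl in(('top',np.s_[85:255,70:260]),('side',np.s_[80:230,165:355])):
    im=arm.camera(n)[:,:,::-1]; cv2.imwrite(f'pics/{n}8.png',im); cv2.imwrite(f'pics/{n}8c.png',cv2.resize(im[sl],None,fx=3.5,fy=3.5,interpolation=cv2.INTER_CUBIC))
"
```

```text
t 10.5 tcp fx [20.4 -0.9 68.3] w [584.5 284.   68.3] F fx [ 0.1 -0.7 -3.7] width 11.2
 tool x,z in fixture [[0.904, -0.003, 0.428], [-0.003, -1.0, 0.0], [0.428, -0.002, -0.904]]
turn [ 0.019 -0.005 -0.041] shift cm in current tool [-10.35   0.1  -12.53]  in target tool [-10.41  -0.57 -12.47]
turn [ 0.019 -0.005 -0.041] shift cm in current tool [-10.4   -0.06  -4.53]  in target tool [-10.41  -0.57  -4.47]
[0.21087527 0.39579144 1.89574876 0.29791065 0.44272144 1.02806835]
```

View pics/side8c.png

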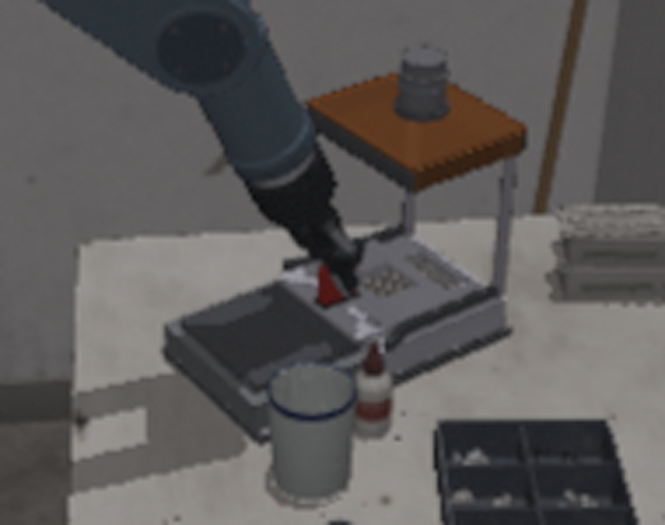

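View pics/top8c.png

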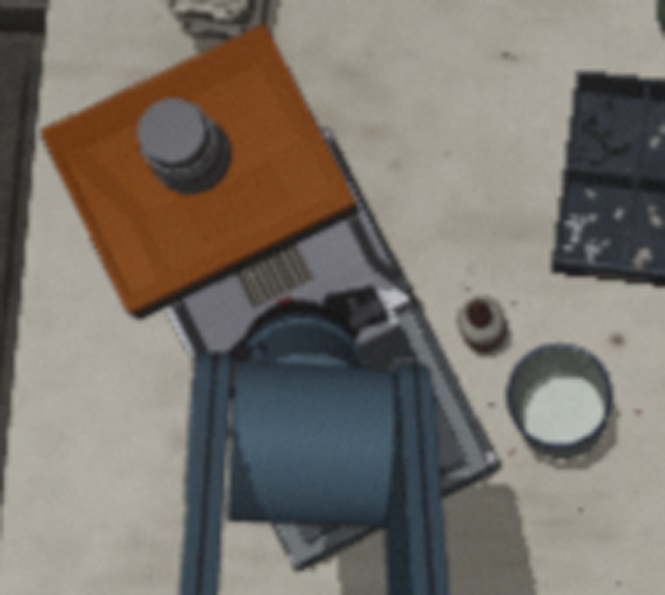

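The mask is at about x 47 in the rails with the blanks in place. Release here, back out, and then push from behind the fin with closed fingers.

Call:
arm_command:
  plan:
    - [0,0,0,0,0,0,2]
    - [0,0,0,0,0,0,3]
    - [0,0,0,0,0,0,4]
    - [0,0,0,0,0,0,4]

```text
clock: 10.93
position: [583.7, 283.6, 68.7]
eef_rot: [-2.866, -0.747, -0.644]
wrist_force: [-0.1, 0.2, -0.1]
width: 40.1
```

Call:
arm_command:
  plan:
    - [0,0,0,0,0,-1.2,4]
    - [0,0,0,0,0,-1.2,4]
    - [0,0,0,0,0,-1.2,4]
    - [0,0,0,0,0,-1.2,4]
    - [0,0,0,0,0,-1.2,3]
    - [0,0,0,-1.2,0,-0.6,2]
    - [0,0,0,-1.2,0,-0.6,1]
    - [0,0,0,0,0,0,0]

```text
clock: 11.6
position: [535.2, 257.3, 123.7]
eef_rot: [-2.867, -0.748, -0.64]
wrist_force: [0.2, 0.2, -0.4]
width: 0.8
```

```bash
cat > pp.py <<'E'
from h import *
st(); Rt=tool(TH,25,-1)
for p in ([-32,0,100],[-32,0,64]): move(Rt,wx(p))
print(arm.get_obs()['q'])
E
python3 pp.py;  python3 -c "
from h import *
for n,sl in(('top',np.s_[85:255,70:260]),('side',np.s_[100:200,205:315])):
    im=arm.camera(n)[:,:,::-1]; cv2.imwrite(f'pics/{n}9.png',im); k=3.5 if n=='top' else 6;cv2.imwrite(f'pics/{n}9c.png',cv2.resize(im[sl],None,fx=k,fy=k,interpolation=cv2.INTER_CUBIC))
"
```

```text
t 11.6 tcp fx [-3.560e+01  1.000e-01  1.237e+02] w [535.2 257.3 123.7] F fx [ 0.3  0.  -0.4] width 0.8
 tool x,z in fixture [[0.905, -0.002, 0.426], [-0.003, -1.0, -0.0], [0.426, -0.001, -0.905]]
turn [ 0.001 -0.003 -0.002] shift cm in current tool [-0.68  0.01  2.3 ]  in target tool [-0.67  0.01  2.3 ]
turn [ 0.001 -0.003 -0.002] shift cm in current tool [-2.22  0.02  5.56]  in target tool [-2.2   0.01  5.56]
[0.17421886 0.22565552 1.97118675 0.27564142 0.54382643 1.02708302]
```

View pics/side9c.png

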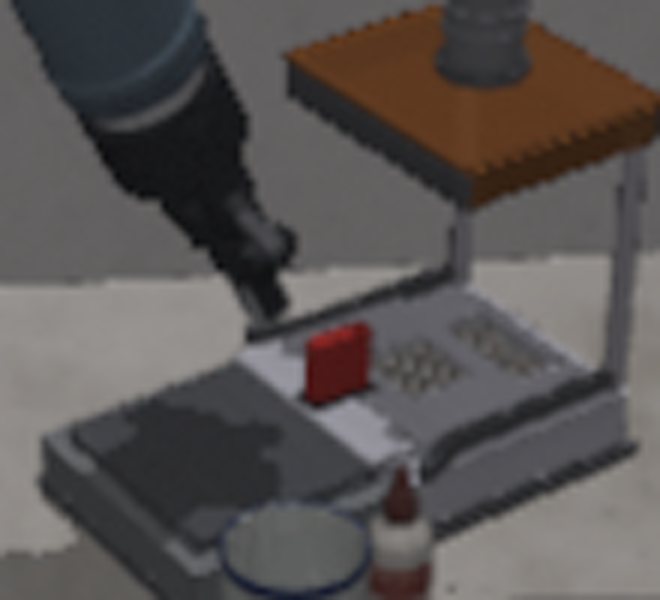

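View pics/top9c.png

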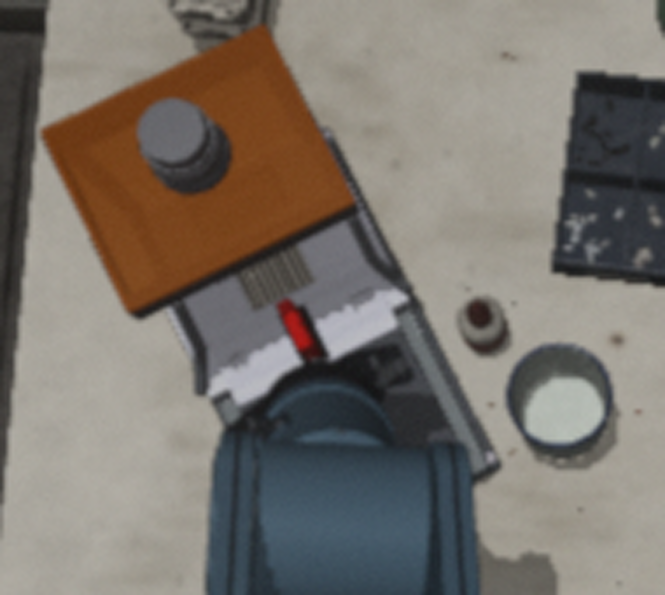

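The mask is freed, level, with its fin at side crop (340,362). Lowering the closed fingers behind the fin.

Call:
arm_command:
  plan:
    - [0,0,0,-0.4,0,1.0,0]
    - [0,0,0,-0.4,0,1.0,0]
    - [0,0,0,-0.4,0,1.0,0]
    - [0,0,0,-0.4,0,1.0,0]
    - [0,0,0,-0.4,0,1.0,0]
    - [0,0,0,-0.2,0,0.5,0]
    - [0,0,0,0,0,0,0]
    - [0,0,0,0,0,0,0]

```text
clock: 12.37
position: [541.0, 259.9, 63.8]
eef_rot: [-2.867, -0.747, -0.641]
wrist_force: [0.3, -0.4, 0.2]
width: 0.0
```

```bash
python3 pp.py
```

```text
t 12.37 tcp fx [-29.4  -0.5  63.8] w [541.  259.9  63.8] F fx [ 0.1 -0.5  0.2] width 0.0
 tool x,z in fixture [[0.905, -0.003, 0.426], [-0.003, -1.0, -0.0], [0.426, -0.001, -0.905]]
turn [ 0.001 -0.004 -0.003] shift cm in current tool [ 1.31 -0.05 -3.39]  in target tool [ 1.29 -0.05 -3.4 ]
turn [ 0.001 -0.004 -0.003] shift cm in current tool [-0.23 -0.05 -0.14]  in target tool [-0.23 -0.05 -0.13]
[0.17769291 0.33423907 2.01669552 0.36956288 0.3959784  0.92488806]
```

Call:
arm_command:
  plan:
    - [0,0,0,0.18,0,0.085,0]
    - [0,0,0,0.18,0,0.085,0]
    - [0,0,0,0.18,0,0.085,0]
    - [0,0,0,0.18,0,0.085,0]
    - [0,0,0,0.18,0,0.085,0]
    - [0,0,0,0.18,0,0.085,0]
    - [0,0,0,0.18,0,0.085,0]

```text
clock: 12.95
position: [552.3, 266.5, 63.7]
eef_rot: [-2.867, -0.748, -0.64]
wrist_force: [-4.2, -1.9, 5.0]
width: -0.2
```

```bash
python3 pp.py|head -1
```

```text
t 12.95 tcp fx [-16.3  -0.2  63.7] w [552.3 266.5  63.7] F fx [-4.6  0.4  5. ] width -0.2
```

Call:
arm_command:
  plan:
    - [0,0,0,0.136,0,0.064,0]
    - [0,0,0,0.136,0,0.064,0]
    - [0,0,0,0.136,0,0.064,0]
    - [0,0,0,0.136,0,0.064,0]

```text
clock: 13.28
position: [557.8, 269.5, 63.6]
eef_rot: [-2.867, -0.748, -0.641]
wrist_force: [-3.6, -0.9, 2.9]
width: 0.2
```

```bash
python3 pp.py|head -1
```

```text
t 13.28 tcp fx [-9.9 -0.4 63.6] w [557.8 269.5  63.6] F fx [-3.6  1.   2.9] width 0.2
```

Call:
arm_command:
  plan:
    - [0,0,0,0.136,0,0.064,0]
    - [0,0,0,0.136,0,0.064,0]
    - [0,0,0,0.136,0,0.064,0]
    - [0,0,0,0.09,0,0.043,0]

```text
clock: 13.62
position: [563.0, 272.3, 63.8]
eef_rot: [-2.867, -0.748, -0.642]
wrist_force: [-4.6, -2.5, 3.5]
width: -0.2
```

```bash
python3 pp.py|head -1
```

```text
t 13.62 tcp fx [-4.1 -0.5 63.8] w [563.  272.3  63.8] F fx [-5.2  0.1  3.5] width -0.2
```

Call:
arm_command:
  plan:
    - [0,0,0,0.09,0,0.043,0]
    - [0,0,0,0.09,0,0.043,0]
    - [0,0,0,0.09,0,0.043,0]

```text
clock: 13.87
position: [565.5, 273.7, 63.8]
eef_rot: [-2.867, -0.747, -0.642]
wrist_force: [-4.2, -2.3, 2.8]
width: -0.1
```

```bash
python3 pp.py|head -1;  python3 -c "
from h import *
for n,sl in(('top',np.s_[85:255,70:260]),('side',np.s_[100:200,205:315])):
    im=arm.camera(n)[:,:,::-1]; cv2.imwrite(f'pics/{n}10.png',im); k=3.5 if n=='top' else 6;cv2.imwrite(f'pics/{n}10c.png',cv2.resize(im[sl],None,fx=k,fy=k,interpolation=cv2.INTER_CUBIC))
"
```

```text
t 13.87 tcp fx [-1.2 -0.5 63.8] w [565.5 273.7  63.8] F fx [-4.8  0.   2.8] width -0.1
```

View pics/side10c.png

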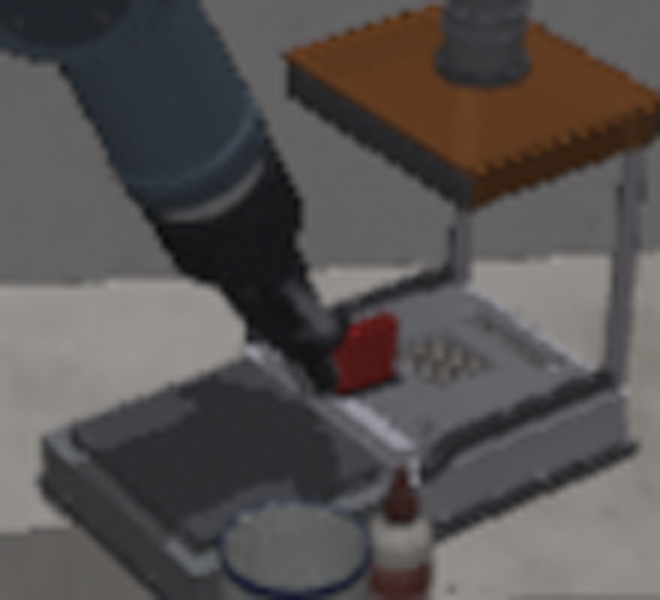

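Sliding normally at about 5 N with no catch yet; the fin is at side crop (365,352). Continuing in 1 mm rows.

Call:
arm_command:
  plan:
    - [0,0,0,0.09,0,0.043,0]
    - [0,0,0,0.09,0,0.043,0]
    - [0,0,0,0.09,0,0.043,0]

```text
clock: 14.22
position: [568.0, 275.1, 63.7]
eef_rot: [-2.867, -0.748, -0.642]
wrist_force: [-3.1, -1.8, 1.5]
width: -0.3
```

```bash
python3 pp.py|head -1
```

```text
t 14.22 tcp fx [ 1.7 -0.5 63.7] w [568.  275.1  63.7] F fx [-3.6 -0.   1.5] width -0.3
```

Call:
arm_command:
  plan:
    - [0,0,0,0.09,0,0.043,0]
    - [0,0,0,0.09,0,0.043,0]

```text
clock: 14.38
position: [570.1, 276.1, 63.6]
eef_rot: [-2.867, -0.747, -0.642]
wrist_force: [-0.9, 0.7, -1.0]
width: -0.1
```

```bash
python3 pp.py|head -1
```

```text
t 14.38 tcp fx [ 4.  -0.6 63.6] w [570.1 276.1  63.6] F fx [-0.4  1.1 -1. ] width -0.1
```

Call:
arm_command:
  plan:
    - [0,0,0,0.09,0,0.043,0]
    - [0,0,0,0.09,0,0.043,0]

```text
clock: 14.55
position: [571.7, 277.1, 63.6]
eef_rot: [-2.867, -0.748, -0.642]
wrist_force: [-2.8, -2.2, 1.8]
width: -0.2
```

```bash
python3 pp.py|head -1
```

```text
t 14.55 tcp fx [ 5.9 -0.6 63.6] w [571.7 277.1  63.6] F fx [-3.5 -0.6  1.8] width -0.2
```

```bash
python3 -c "
from h import *
for n,sl in(('side',np.s_[100:200,205:315]),):
    im=arm.camera(n)[:,:,::-1]; cv2.imwrite(f'pics/{n}11.png',im); k=6;cv2.imwrite(f'pics/{n}11c.png',cv2.resize(im[sl],None,fx=k,fy=k,interpolation=cv2.INTER_CUBIC))
"
```

```text
(no output)
```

View pics/side11c.png

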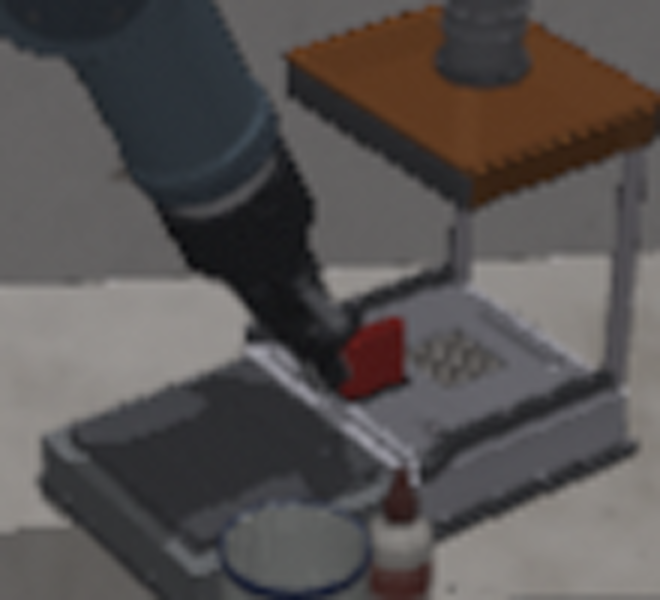

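The fin top went down between the pictures (crop y 315 to 320) although the mask moved forward, so it may have dropped. I'll feel for a stop with 1 mm more.

Call:
arm_command:
  plan:
    - [0,0,0,0.09,0,0.043,0]
    - [0,0,0,0,0,0,0]

```text
clock: 14.77
position: [572.4, 277.6, 63.7]
eef_rot: [-2.867, -0.748, -0.642]
wrist_force: [-1.8, -1.4, 0.3]
width: 0.0
```

```bash
python3 pp.py|head -1
```

```text
t 14.77 tcp fx [ 6.7 -0.5 63.7] w [572.4 277.6  63.7] F fx [-2.3 -0.4  0.3] width 0.0
```

Call:
arm_command:
  plan:
    - [0,0,0,0.09,0,0.043,0]
    - [0,0,0,0,0,0,0]

```text
clock: 14.93
position: [573.3, 278.1, 63.7]
eef_rot: [-2.867, -0.747, -0.642]
wrist_force: [-2.0, -1.2, -0.1]
width: -0.2
```

```bash
python3 pp.py|head -1
```

```text
t 14.93 tcp fx [ 7.7 -0.5 63.7] w [573.3 278.1  63.7] F fx [-2.3 -0.1 -0.1] width -0.2
```

Call:
arm_command:
  plan:
    - [0,0,0,0.09,0,0.043,0]
    - [0,0,0,0,0,0,0]

```text
clock: 15.1
position: [574.2, 278.6, 63.7]
eef_rot: [-2.867, -0.748, -0.642]
wrist_force: [-2.8, -1.5, 0.4]
width: -0.4
```

```bash
python3 pp.py|head -1; python3 -c "
from h import *
for n,sl in(('side',np.s_[100:200,205:315]),):
    im=arm.camera(n)[:,:,::-1]; cv2.imwrite(f'pics/{n}12.png',im); k=6;cv2.imwrite(f'pics/{n}12c.png',cv2.resize(im[sl],None,fx=k,fy=k,interpolation=cv2.INTER_CUBIC))
"
```

```text
t 15.1 tcp fx [ 8.7 -0.5 63.7] w [574.2 278.6  63.7] F fx [-3.2  0.1  0.4] width -0.4
```

View pics/side12c.png

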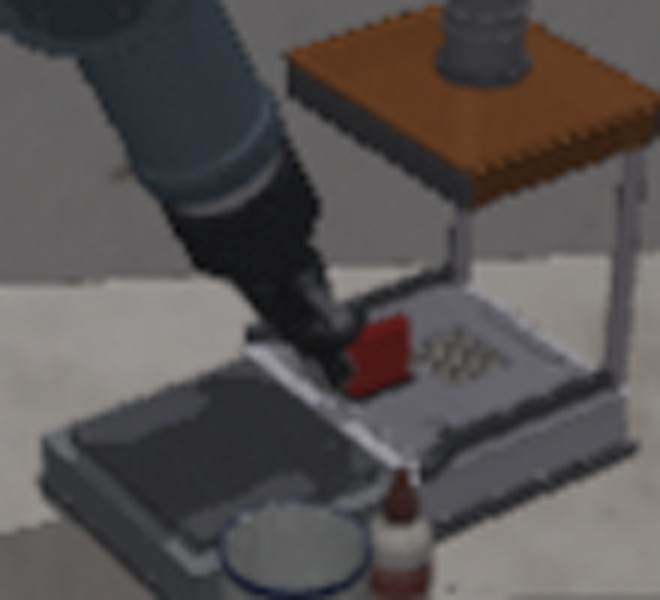

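Call:
arm_command:
  plan:
    - [0,0,0,0.09,0,0.043,0]
    - [0,0,0,0,0,0,0]

```text
clock: 15.32
position: [574.5, 278.8, 63.5]
eef_rot: [-2.867, -0.748, -0.64]
wrist_force: [-5.7, -3.1, 3.4]
width: 0.1
```

```bash
python3 pp.py|head -1
```

```text
t 15.32 tcp fx [ 9.1 -0.5 63.5] w [574.5 278.8  63.5] F fx [-6.5  0.1  3.4] width 0.1
```

Call:
arm_command:
  plan:
    - [0,0,0,0.09,0,0.043,0]
    - [0,0,0,0,0,0,0]

```text
clock: 15.48
position: [574.7, 278.9, 63.5]
eef_rot: [-2.867, -0.748, -0.639]
wrist_force: [-9.7, -6.4, 6.8]
width: -0.1
```

```bash
python3 pp.py|head -1
```

```text
t 15.48 tcp fx [ 9.4 -0.4 63.5] w [574.7 278.9  63.5] F fx [-11.6  -0.8   6.8] width -0.1
```

A steady stop: 11.6 N with the TCP hardly moving, so the pins have caught. Backing off and lifting clear to look.

Call:
arm_command:
  plan:
    - [0,0,0,-0.36,0,-0.17,0]
    - [0,0,0,-0.72,0,-0.34,0]
    - [0,0,0,-0.72,0,-0.34,0]
    - [0,0,0,0,0,-2,0]
    - [0,0,0,0,0,-2,0]
    - [0,0,0,0,0,-2,0]
    - [0,0,0,0,0,-2,0]
    - [0,0,0,0,0,-2,0]

```text
clock: 16.15
position: [520.5, 248.6, 154.9]
eef_rot: [-2.866, -0.747, -0.642]
wrist_force: [0.2, 1.7, -0.0]
width: -0.1
```

Call:
arm_command:
  plan:
    - [0,0,0,-1,2.5,-2.5,0]
    - [0,0,0,-1,2.5,-2.5,0]
    - [0,0,0,-1,2.5,-2.5,0]
    - [0,0,0,-1,2.5,-2.5,0]
    - [0,0,0,0,2,-2,0]
    - [0,0,0,0,2,-2,0]
    - [0,0,0,0,2,0,0]
    - [0,0,0,0,0,0,0]

```text
clock: 16.82
position: [518.0, 59.0, 265.7]
eef_rot: [-2.87, -0.744, -0.65]
wrist_force: [-0.5, -0.6, 0.4]
width: 0.3
```

```bash
python3 pp.py|head -1; python3 -c "
from h import *
for n,sl in(('top',np.s_[85:255,70:260]),('side',np.s_[100:200,205:315])):
    im=arm.camera(n)[:,:,::-1]; cv2.imwrite(f'pics/{n}13.png',im); k=3.5 if n=='top' else 6;cv2.imwrite(f'pics/{n}13c.png',cv2.resize(im[sl],None,fx=k,fy=k,interpolation=cv2.INTER_CUBIC))
"
```

```text
t 16.82 tcp fx [-148.  -164.2  265.7] w [518.   59.  265.7] F fx [-0.8 -0.3  0.4] width 0.3
```

View pics/side13c.png

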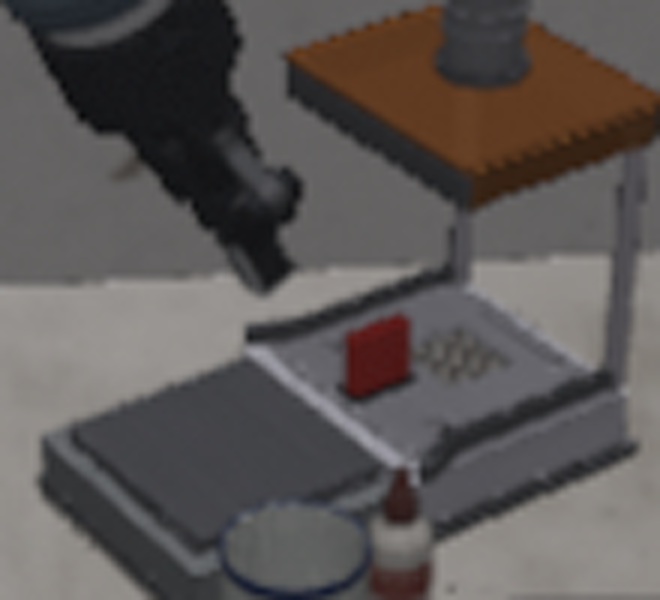

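View pics/top13c.png

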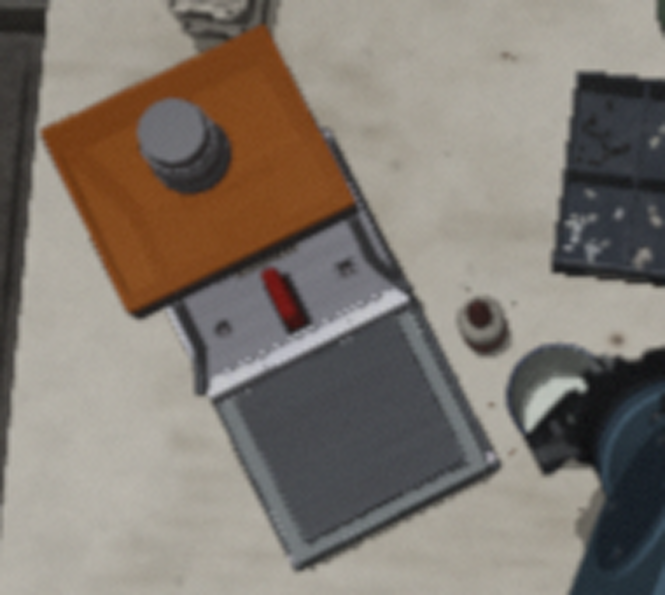

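Both holes, at top crop (223,328) and (346,266), show a light pin inside. Blanks, cup and bottle look unmoved. Now I'll check height and square with numbers from both views.

Run:
```python
from h import *
im=cv2.imread("pics/top13.png"); sd=cv2.imread("pics/side13.png")
f=lambda x,y:(70+x/3.5-.36,85+y/3.5-.36)
# refine holes
a=pl("top",*f(223,328),50);b=pl("top",*f(346,266),50)
fa,fb=fx(a),fx(b); print("holes fx",fa.round(1),fb.round(1)," mask yaw",np.degrees(np.arctan2(-(fb-fa)[0],-(fb-fa)[1])*-1).round(2))
mx=(fa[0]+fb[0])/2+30; print("mask x",mx)
def red(i,box):
    hs=cv2.cvtColor(i,cv2.COLOR_BGR2HSV); m=(((hs[...,0]<8)|(hs[...,0]>172))&(hs[...,1]>140)&(hs[...,2]>50)).astype(np.uint8)
    k,l,s,c=cv2.connectedComponentsWithStats(m); x0,y0,x1,y1=box
    j=[j for j in range(1,k) if x0<c[j][0]<x1 and y0<c[j][1]<y1 and s[j][4]>20]; return [(s[q].tolist(),c[q].round(2)) for q in j]
for nm,img,box,n in(("side0",cv2.imread("pics/side0.png"),(220,160,250,190),"side"),("side13",sd,(250,140,290,180),"side"),("top13",im,(140,150,165,185),"top")): print(nm,red(img,box))
# predicted fin corners in side view
print("initial pred centre (z76.5):",proj("side",[478.5,224.9,76.5]))
for z in (50,52.5,55):
    c=wx([mx-35,(fa[1]+fb[1])/2,z+20]); print(z,"pred fin centre side",proj("side",c).round(2))
# light edges: blank front-right etc, compare pile/cup/bottle unchanged between pics
d=cv2.absdiff(cv2.imread("pics/side0.png"),sd).max(2)
print("diff bottle",d[178:205,266:278].mean(), "cup",d[186:222,242:266].mean())
a=im[160:200,120:190]; cv2.imwrite("pics/top13d.png",cv2.resize(a,None,fx=10,fy=10,interpolation=cv2.INTER_CUBIC))
a=sd[140:185,240:305]; cv2.imwrite("pics/side13d.png",cv2.resize(a,None,fx=11,fy=11,interpolation=cv2.INTER_CUBIC))
```

```text
holes fx [44.5 50.  50. ] [ 45.1 -50.2  50. ]  mask yaw 0.37
mask x 74.78786609400751
side0 [([227, 165, 11, 14, 112], array([232.46, 171.33]))]
side13 [([263, 153, 10, 13, 104], array([267.5, 159. ]))]
top13 [([145, 162, 11, 16, 83], array([150.24, 169.55]))]
initial pred centre (z76.5): [232.7273424 170.8296079]
50 pred fin centre side [267.85 158.59]
52.5 pred fin centre side [267.87 157.96]
55 pred fin centre side [267.88 157.33]
diff bottle 4.601851851851852 cup 5.077546296296297
```

View pics/top13d.png

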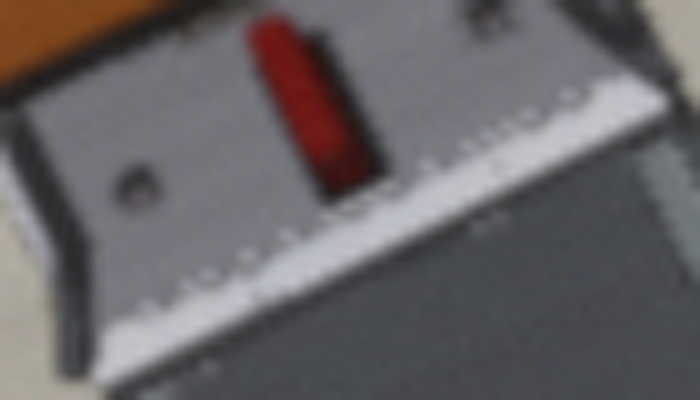

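View pics/side13d.png

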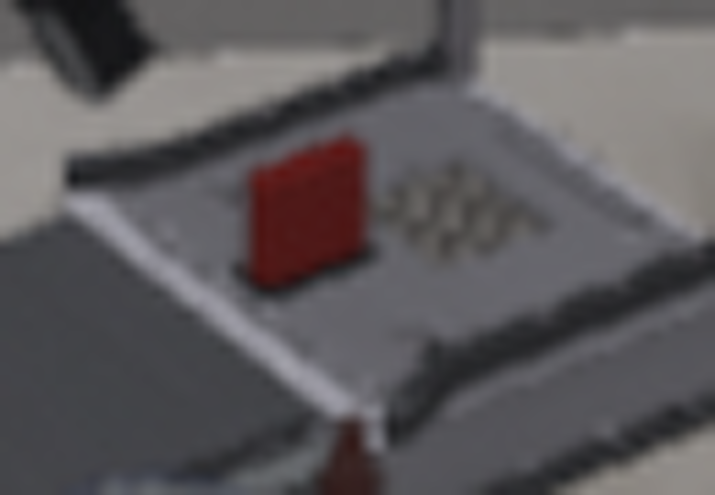

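With the side-view bias from the start picture removed, the fin height fits a mask top at z 50 (within about 0.5 mm), meaning flat on the bed. The holes lie at x about 44.8, y ±50. The blank's corners match the pile's original outline. Handing in.

```bash
python3 -c "
from plant import arm
print(arm.close_job())"
```

```text
the job is handed in; nothing more can be done
None
```

The mask is on both locating pins, lying flat on the bed, and the job is handed in at about 17 s of the 40 s allowed.

**What I did:**
- I gripped the red fin with the tool leaning back about 25°, squared the mask by 2.4°, and slid it along the pile into the rails to about x 47 mm.
- I let go there and pushed from behind the fin with closed fingers, in steps of about 1 mm.
- Sliding took about 2 to 6 N. At 11.6 N the mask stopped dead, so I stopped pushing and backed clear.

**Last checks:**

| Check | Reading | Allowed |
|---|---|---|
| Mask centre, x | about 75 mm | 62–86 mm |
| Mask centre, y | about 0 mm | ±4 mm |
| Yaw | about 0.4° (0.007 rad) | 0.06 rad |
| Height of underside above bed | about 0 mm, to ±0.5 mm | 1.5 mm |

- **Pins:** one shows in each hole.
- **Bystanders:** the upper blank, cup and bottle look unmoved. I only compared them by eye and by picture difference. The lower blank was hidden the whole time.

**What disagreed or went wrong:**
- The pins seen beforehand, at about x 42 mm, were 2 to 3 mm short of where the holes ended up (44.8 mm). That is within the 2 mm hole clearance plus camera error.
- A dip in force about 5 mm before the stop looked like the drop, but the mask kept sliding afterwards.
- The first approach ran joint 6 into its limit, and I recovered by turning the tool half a turn.

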